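# Put the spade away and hold the chiller lid at the pointer

## Robot

A 6-joint arm with a two-finger parallel gripper is mounted at the origin on the work surface. World frame = base frame: x ahead of the robot, y to its left, z up, the work surface at z = 0. Lengths are in mm, angles in rad, forces in N, time in s.
With the tool pointing down it reaches from about 275 to 1000 mm from the base axis. Payload 8.4 kg.
Tool frame: the origin (TCP) lies midway between the tips of the shut fingers; the grasp point (between the pads) lies grip_depth behind it (grip_depth is the distance from the TCP to the grasp point, in mm); z points along the fingers, y is the line along which they close (so a half turn about z gives the same grasp; the last joint's range is limited). The gripper opens to 85 mm and grips with 20 to 120 N. Pads are 22 mm wide; open, the fingers measure 114 mm over their backs; the gripper's body (76 mm by 85 mm) begins 54 mm behind the grasp point. The pads swing forward as they close: fully open they stand 13 mm farther back than shut.
Start: joints at [-1.259, 0.353, 1.633, -0, 1.155, -0.002], TCP at [192.921, -594.482, 209.781] pointing down, gripper open.
Joint ranges: [-2.63, 2.63], [-0.92, 2.1], [0.06, 2.66], [-1.3, 4.44], [0, 2.69], [-3.02, 3.02]. Speed limits (rad/s): [2.22, 2.22, 2.79, 3.14, 3.14, 3.14].

## Interface

Orientations are given as [roll, pitch, yaw] about the fixed x, y, z axes, in that order (R = Rz(yaw) Ry(pitch) Rx(roll)).
In Python, from rig import * gives the robot as it stands.
- The arm moves only by the shell command python3 -m creep 'ROWS' [FORCE]. ROWS is JSON, a list of rows, each an object of numbers: "x", "y", "z": the shift along the tool's x, y, z in mm; "rx", "ry", "rz": the turn, a rotation vector about the tool's x, y, z in rad; "hand": the finger opening in mm, from 0 to 85.4. A call has 1 to 20 rows; each row shifts and turns the commanded pose from where the row before left it, along the tool's axes as they then stand; what a row does not reach is not made up. A row lasts 1/8 s, in which the tool goes at most 62.5 mm and 10.7 degrees, less where a joint would pass 70% of its speed; a pose out of reach is approached as far as the arm can. A call with a gripper value outside its range is refused whole. The fingers move at their own pace and stop on an object; FORCE is the grip in N (left out, the last holds). Time passes only in rows, so rows that do not move let the fingers close. It gives the time, the measured TCP pose, the force, the opening and the grip force at its end, in the units of the state.
- sense(): the state, without advancing time (a new reading comes with each control period).
- grab_frame(name): name is "scene" or "top"; returns the picture (480x640x3 uint8, red, green, blue); there is no depth.
- get_calibration(name): a dict with "K" (3x3 intrinsics, pixels), "R" (3x3) and "t" (3): a world point X has camera coordinates R X + t. Camera axes: x right, y down, z forward; pixel columns grow to the right and rows downward; lengths in mm; the calibration is good to about 2 mm. A picture is of the moment at which its call begins. get_calibration takes no time and is no camera call.
- sign_off(): hands the job in; it is judged then, once.
The state is a dict: "clock": time; "qpos": joint angles; "qvel": joint speeds; "joint_efforts": joint torques, N m; "eef_pos": TCP position; "tcp_rot": TCP orientation; "contact_force": force on the tool from outside, world axes, zero at the start; "wrist_torque": the same for the moment, N m; "opening": opening from 0.0 (shut) to 1.0 (fully open); "grasp_force": force on a finger pad.
Only numpy, scipy, OpenCV 4.12 (cv2) and the standard library are available. Lean on these libraries where they do the work, as an engineer would, in place of code of your own. Each camera call takes 0.05 s, during which the arm holds its last target. There are 200 camera calls.

## Task

The flat serving spade has been left lying on the lid of the topping chiller: take it off and slide it blade first into the slot of the low rack, fully home, and let go of it. Then lift the chiller's sprung lid until the lid's red side line lies along the yellow pointer, and finish while still holding it there, because the spring shuts it. Do not move the pointer, and do not knock or shift the other things on the counter.

Things in the scene. Friction and masses are not known exactly. Their poses are not given: they have to be found in the camera images.
- chiller: Fixed white topping chiller, 240 (x, depth) x 220 (y, width) x 97 mm high; its place, turn and side of the table vary. Origin: centre of its underside. Its x axis points from the front (grip side, towards the robot) to the hinge at the back, y to its left, z up.
- lid (a joint): Angle of the chiller's blue lid in rad: 0 closed, grows as the front rises, stops at 1.3. Plate 240 x 220 x 10 mm; closed, its top is 110 mm above the counter. A spring and its weight shut it: about 4 N upward at the grip starts to raise it, about 9 N holds it at 0.75 rad.
- lid_grip (a point): Centre of the lid's black grip: a disc, diameter 30, 18 mm thick, axis level along the lid's y; pinch its flat faces from above, fingers closing along y, and the lid can turn between them. 26 mm ahead of the lid's front edge, free underneath, on a 12 mm wide neck. 266 mm ahead of and 28 mm above the hinge axis, so 128 mm above the counter when closed. Axes turn with the lid.
- lid_hinge (a point): Middle of the lid's hinge axis, on the back edge of the chiller, 100 mm above the counter, 120 mm behind the chiller's centre. The lid turns about the chiller's y axis through it. Axes turn with the lid.
- pointer (a joint): Angle of the yellow pointer in rad, on the same hinge axis and scale as the lid: the lid is at the mark when joint lid equals joint pointer. Set somewhere between 0.42 and 0.75 and held only by friction; leave it alone.
- pointer_tip (a point): Free end of the yellow pointer, a bar 170 mm long, 10 mm high, 5 mm thick, from the hinge forwards and up along the chiller's +y side, 128 mm from the chiller's middle plane and outside the white scale plate (which only shows ticks). Its x axis runs along the bar towards the hinge (away from the free end).
- rack: Fixed white rack with a green top, 94 (x) x 110 (y) x 94 mm high, one level slot open to its front; place, turn and side of the table vary. Origin: on the counter under the middle of the front face (the slot's mouth); x axis into the slot, z up. Slot 82 mm wide, 12 mm high: floor 70 mm, roof 82 mm above the counter; it ends at a stop 82 mm behind the mouth.
- slot_mouth (a point): Middle of the lower edge of the slot's mouth, on the slot floor, 70 mm above the counter; axes as the rack.
- spade: Loose spade, 0.2 kg, flat on the closed lid, handle to the chiller's -y side. Origin: on its underside below the place to grip the orange handle; x to the blade's tip, z up. Handle x -50 to 25 mm, 22 wide, 26 high; steel blade x 35 to 125 mm, 70 wide, 4 thick; both undersides at z = 0. Centre of mass about 60 mm ahead of the origin. Fully home it stays by itself, origin 43 mm before the mouth.
- spade_tip (a point): Middle of the blade's front edge, 125 mm ahead of the spade's origin and 2 mm above its underside; axes as the spade.
- cup: Bystander, loose, to be left alone: small white cup, radius 26 mm at the rim, 50 mm high. Origin: centre of its underside.
- sauce_red: Bystander, loose, to be left alone: red squeeze bottle, radius 27 mm, 160 mm high. Origin: centre of its underside.
- sauce_amber: Bystander, loose, to be left alone: yellow squeeze bottle with a red cap, radius 27 mm, 160 mm high. Origin: centre of its underside.
- bowl: Bystander, loose, to be left alone: blue bowl, rim radius 60 mm, 50 mm high. Origin: centre of its underside.
- jar: Bystander, loose, to be left alone: amber jar with a steel cap, radius 36 mm, 100 mm high. Origin: centre of its underside.
- mug: Bystander, loose, to be left alone: terracotta-coloured mug, radius 40 mm, 90 mm high. Origin: centre of its underside.
Things that resemble listed ones, but are neither listed nor needed, are in the scene too. Of the things that look like the spade, the smaller one is meant.

How it is judged:
By the outcome, as a careful person would: the job done as asked, in the order asked, and still so for the second after the job is handed in, while the arm keeps its last pose, push and grip.
It also fails if it takes over 67 s, if anything falls off the work surface, if the arm or the gripper's body presses on something with over 40 N, if the wrist force passes 120 N, or if a joint passes its speed limit or range.

## Working session

There is one attempt and no reset: what is moved stays moved. The work goes in short steps, Python scripts to look and compute and a shell command to move; the robot and the scene stay as the last step left them, time stands still between calls to the robot, and variables do not carry over. Pictures are saved under pics/ and viewed, at most 10 in all, crops included, and the job is handed in when it is done.

```bash
mkdir -p pics; ls; python3 - <<'E'
from rig import *
import cv2,numpy as np
for n in("scene","top"):
    cv2.imwrite(f"pics/{n}0.png",grab_frame(n)[:,:,::-1]); c=get_calibration(n); print(n,np.round(c["K"],1).tolist(),np.round(c["R"],4).tolist(),np.round(c["t"],1).tolist())
s=sense();print(s)
E
```

```text
pics
scene [[596.1, 0.0, 316.8], [0.0, 596.1, 242.1], [0.0, 0.0, 1.0]] [[-0.5577, 0.8299, 0.0146], [0.7026, 0.4814, -0.524], [-0.4419, -0.282, -0.8516]] [267.0, -290.5, 1752.5]
top [[522.5, 0.0, 318.1], [0.0, 522.5, 241.1], [0.0, 0.0, 1.0]] [[0.0161, -0.9999, -0.0062], [-0.9935, -0.0153, -0.1128], [0.1127, 0.008, -0.9936]] [14.1, 483.4, 1540.8]
{'clock': 0.1, 'qpos': array([-1.25941178e+00,  3.53592136e-01,  1.63401700e+00, -2.28043597e-05,
        1.15517573e+00, -2.36962751e-03]), 'qvel': array([-1.25717175e-03, -9.30568568e-04, -5.40540801e-04, -8.54140895e-05,
        2.46581172e-03,  6.33401983e-05]), 'joint_efforts': array([-1.68671681e-04, -6.06356621e+01, -3.42820501e+01, -5.98127099e-05,
        3.92607253e-03,  1.01984409e-05]), 'eef_pos': array([ 192.77692876, -594.0850807 ,  209.14678212]), 'tcp_rot': array([-3.14040039e+00,  1.80267847e-05,  3.13763403e-01]), 'contact_force': array([-0.04621806,  0.21150205,  0.64863387]), 'wrist_torque': array([-0.0129243 , -0.01505066, -0.00523324]), 'grasp_force': 0.0, 'opening': 1.00284664482069}
```

View pics/scene0.png

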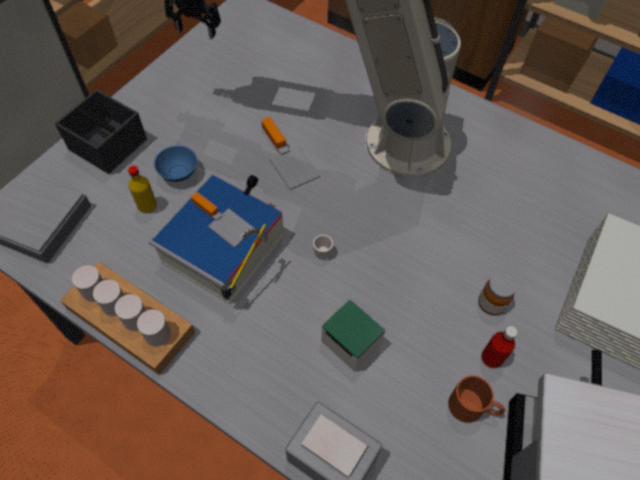

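View pics/top0.png

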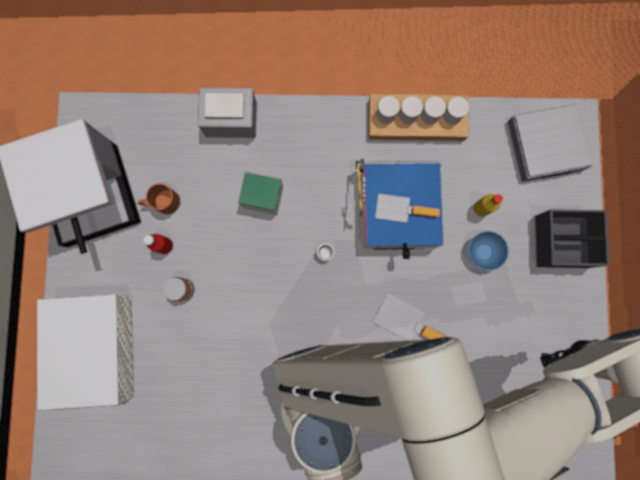

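The scene picture shows two spade-like things. One lies on the blue lid (handle at scene (205,204), top (426,211)). The other is larger and lies on the counter (scene (275,135), top (430,333)). The smaller one on the lid fits the description. The rack is at scene (353,333), top (260,192). I'll confirm both in one enlarged crop and measure at the same time.

```bash
cat > h.py <<'E'
from rig import *
import cv2,numpy as np
def ray(n,uv):
    c=get_calibration(n);K,R,t=map(np.array,(c["K"],c["R"],c["t"]))
    return -R.T@t, R.T@np.linalg.inv(K)@np.array([uv[0],uv[1],1.])
def plane(n,uv,z):
    o,d=ray(n,uv); return o+d*(z-o[2])/d[2]
def proj(n,X):
    c=get_calibration(n); p=np.array(c["K"])@(np.array(c["R"])@np.array(X,float)+np.array(c["t"])); return p[:2]/p[2]
def tri(a,b):  # scene uv, top uv
    (o1,d1),(o2,d2)=ray("scene",a),ray("top",b); d1=d1/np.linalg.norm(d1);d2=d2/np.linalg.norm(d2)
    s=np.linalg.lstsq(np.c_[d1,-d2],o2-o1,rcond=None)[0]; p,q=o1+s[0]*d1,o2+s[1]*d2
    return (p+q)/2,np.linalg.norm(p-q)
def mask(img,lo,hi,box):
    h=cv2.cvtColor(img,cv2.COLOR_RGB2HSV); m=cv2.inRange(h,np.array(lo),np.array(hi)); k=np.zeros_like(m); x0,y0,x1,y1=box; k[y0:y1,x0:x1]=255; return m&k
def blob(m):
    c=max(cv2.findContours(m,cv2.RETR_EXTERNAL,cv2.CHAIN_APPROX_NONE)[0],key=cv2.contourArea); return c[:,0].astype(np.float32)
def rect(n,img,lo,hi,box,z):
    c=blob(mask(img,lo,hi,box)); P=np.array([plane(n,p,z)[:2] for p in c],np.float32); r=cv2.minAreaRect(P); return np.round(r[0],1),np.round(r[1],1),round(r[2],1)
E
python3 - <<'E'
from h import *
S=cv2.imread("pics/scene0.png")[:,:,::-1].copy();T=cv2.imread("pics/top0.png")[:,:,::-1].copy()
B=((100,120,60),(125,255,255));G=((65,100,30),(90,255,255));O=((8,180,150),(20,255,255));Y=((22,150,100),(32,255,255))
print("lid T",rect("top",T,*B,(355,155,450,250),110)," S",rect("scene",S,*B,(145,170,290,290),110))
print("rack T",rect("top",T,*G,(230,160,290,220),94),"S",rect("scene",S,*G,(315,295,390,360),94))
print("handle T",rect("top",T,*O,(405,195,445,225),136),"S",rect("scene",S,*O,(180,185,225,220),136))
# white blade: low sat, bright within lid
print("blade T",rect("top",T,(0,0,110),(179,90,255),(373,190,411,226),114))
for n,I,b in(("top",T,(350,150,372,240)),("scene",S,(220,215,275,300))):
    c=blob(mask(I,*Y,b)); v=cv2.fitLine(c,cv2.DIST_L2,0,.01,.01).ravel(); s=(c-v[2:])@v[:2]; print("ptr",n,v[2:]+v[:2]*s.min(),v[2:]+v[:2]*s.max(),len(c))
a=cv2.resize(S[180:300,140:300],None,fx=4,fy=4,interpolation=3)[:,:,::-1]
b=cv2.resize(S[290:380,310:400],None,fx=3,fy=3,interpolation=3);c=cv2.resize(T[150:270,340:460],None,fx=4,fy=4)
cv2.imwrite("pics/c1.png",cv2.resize(np.vstack([a[:, :640], np.hstack([b[:,:,::-1],np.zeros((270,370,3),np.uint8)])[:,:640]]),None,fx=.8,fy=.8))
E
```

```text
lid T (array([ 584.1, -220.2]), array([235.3, 213.6]), 1.3)  S (array([ 633.9, -219.3]), array([145.6, 215.4]), 2.0)
rack T (array([619.3, 193.7]), array([101.2,  86. ]), 80.1) S (array([626.5, 194.5]), array([105.7,  93.9]), 79.4)
handle T (array([ 549.4, -297.4]), array([ 0. , 16.8]), 0.9) S (array([ 565.6, -279.9]), array([70., 18.]), 84.0)
blade T (array([ 572.4, -191.2]), array([99.6, 75. ]), 82.6)
ptr top [357.02484 163.99434] [358.80698 171.81613] 16
ptr scene [230.43103 287.23602] [254.50334 243.27562] 89
```

View pics/c1.png

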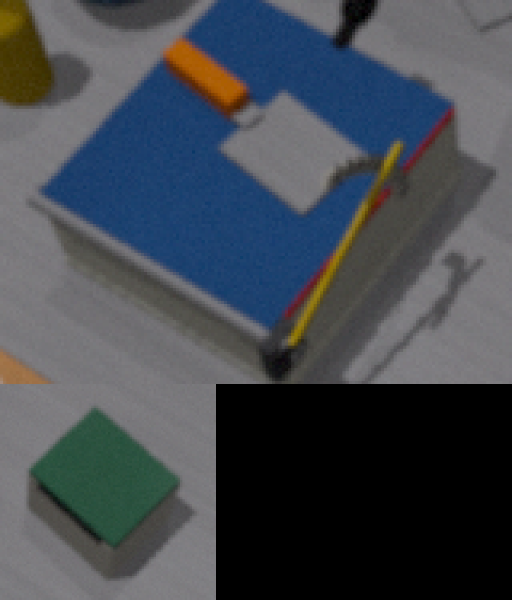

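The crop shows the small spade on the lid, handle towards -y, with a blade of about 100×75 mm in plane. The rack's slot is the dark strip on the left-lower face of the green box, scene (329,332) to (352,355). The pointer runs from scene (230,287) up to about (265,228).

```bash
python3 - <<'E'
from h import *
np.set_printoptions(suppress=True,precision=2)
S=cv2.imread("pics/scene0.png")[:,:,::-1].copy();T=cv2.imread("pics/top0.png")[:,:,::-1].copy()
G=((65,100,30),(90,255,255))
def quad(n,m,z):
    c=blob(m); h=cv2.convexHull(c.astype(np.int32)); e=.02
    while True:
        q=cv2.approxPolyDP(h,e*cv2.arcLength(h,True),True)
        if len(q)<=4: break
        e+=.005
    q=q[:,0]; P=np.array([plane(n,p,z) for p in q]); return q,P
for n,I,b in(("top",T,(230,160,290,220)),("scene",S,(315,295,390,360))):
    q,P=quad(n,mask(I,*G,b),94); print("rack",n,q.tolist(),P[:,:2].round(1).tolist(),P.mean(0)[:2])
print("slot ends on z76",plane("scene",(329,332),76),plane("scene",(352,355),76))
B=((100,110,40),(128,255,255))
for n,I,b in(("top",T,(350,150,455,260)),("scene",S,(140,170,290,295))):
    q,P=quad(n,mask(I,*B,b),110); print("lid",n,q.tolist(),P[:,:2].round(1).tolist(),P.mean(0)[:2])
for n,I,b in(("top",T,(405,195,445,225)),("scene",S,(180,185,225,220))):
    m=mask(I,(3,130,90),(25,255,255),b);c=blob(m);print("handle",n,cv2.minAreaRect(c),rect(n,I,(3,130,90),(25,255,255),b,130))
q,P=quad("scene",mask(S,(0,0,80),(179,70,255),(205,200,258,250)),114);print("blade S",q.tolist(),P[:,:2].round(1).tolist())
q,P=quad("top",mask(T,(0,0,80),(179,90,255),(374,190,411,226)),114);print("blade T",q.tolist(),P[:,:2].round(1).tolist())
for n,I,b in(("top",T,(385,243,425,262)),("scene",S,(240,172,262,200))):
    c=blob(mask(I,(0,0,0),(179,255,45),b)); print("grip",n,c.mean(0),cv2.boundingRect(c.astype(np.int32)),plane(n,c.mean(0),128))
E
```

```text
rack top [[246, 174], [279, 181], [273, 208], [240, 202]] [[669.4, 234.7], [650.0, 137.8], [570.1, 153.2], [586.3, 249.4]] [618.94 193.79]
rack scene [[348, 302], [382, 329], [358, 356], [323, 326]] [[576.7, 151.0], [590.3, 250.2], [675.0, 239.1], [659.0, 136.4]] [625.27 194.17]
slot ends on z76 [656.83 151.83  76.  ] [673.98 224.34  76.  ]
lid top [[438, 164], [441, 244], [367, 245], [365, 165]] [[703.1, -321.4], [470.9, -327.7], [464.8, -118.0], [697.1, -110.9]] [ 583.97 -219.49]
lid scene [[189, 200], [256, 234], [224, 282], [153, 239]] [[569.6, -328.2], [555.4, -128.5], [702.4, -110.3], [707.1, -324.5]] [ 633.63 -222.89]
handle top ((425.1599426269531, 211.3799591064453), (26.162952423095703, 7.778174877166748), 8.130102157592773) (array([ 560.5, -279.4]), array([73.4, 22.3]), 82.6)
handle scene ((203.3654022216797, 202.67308044433594), (27.715030670166016, 9.384520530700684), 37.87498474121094) (array([ 564.9, -281.8]), array([76.4, 24.7]), 83.3)
blade S [[229, 209], [254, 229], [233, 246], [209, 227]] [[536.3, -226.3], [548.5, -139.4], [615.5, -151.6], [605.8, -233.3]]
blade T [[379, 193], [409, 197], [406, 222], [375, 217]] [[614.6, -151.1], [604.2, -236.8], [531.9, -228.1], [544.9, -139.9]]
grip top [405.35 250.84] (402, 244, 7, 14) [ 448.11 -223.76  128.  ]
grip scene [250.07 184.34] (245, 176, 13, 19) [ 453.47 -222.26  128.  ]
```

```bash
python3 - <<'E'
import rig; print([k for k in dir(rig) if not k.startswith('__')], getattr(rig,'grip_depth',None), getattr(rig,'GRIP_DEPTH',None))
from h import *
np.set_printoptions(suppress=True,precision=1)
S=cv2.imread("pics/scene0.png")[:,:,::-1].copy()
print("box near-right top",tri((325,403),(255,126)),"near-left",tri((287,450),(201,126)), "far-right",tri((381,440),(255,91)), "counter", plane("top",(255,137),0))
# pointer in chiller plane
C=np.array([586,-219.7,0]);yaw=np.radians(1.6);ex=np.array([np.cos(yaw),np.sin(yaw),0]);ey=np.array([-ex[1],ex[0],0]);H=C+120*ex+np.array([0,0,100])
c=blob(mask(S,(20,120,80),(34,255,255),(220,215,275,300)))
v=cv2.fitLine(c,cv2.DIST_L2,0,.01,.01).ravel(); s=(c-v[2:])@v[:2]
L=[]
for k in(s.min(),s.max()):
    o,d=ray("scene",v[2:]+v[:2]*k); P=o+d*((C+128*ey-o)@ey)/(d@ey); r=P-H; L.append((-(r@ex),r[2])); print("ptr",v[2:]+v[:2]*k,P,L[-1],np.arctan2(r[2],-(r@ex)))
a=np.array(L); d=a[1]-a[0]; print("slope",np.arctan2(d[1],d[0]),np.arctan2(-d[1],-d[0]),np.linalg.norm(d))
E
```

```text
['MotionError', 'get_calibration', 'grab_frame', 'grip_depth', 'sense', 'sign_off'] 18.700000000000003 None
box near-right top (array([808.1, 224.6,  95.6]), np.float64(26.734097890889604)) near-left (array([868.5, 299.1,  97.2]), np.float64(184.581743103487)) far-right (array([854.1, 288.5, 207. ]), np.float64(181.42293239721707)) counter [810.8 224.4   0. ]
ptr [230.6 287.3] [705.4 -88.3 111.9] (np.float64(-2.9778556692838647), np.float64(11.853560542069545)) 1.8169232276836216
ptr [264.4 225.2] [562.2 -92.3 188.8] (np.float64(140.24679368184914), np.float64(88.81777685648285)) 0.564542968595223
slope 0.4930925504985928 -2.6485001030912003 162.59394445872456
```

```bash
cat >> h.py <<'E'
from scipy.spatial.transform import Rotation as Rn
def go(x,y,z,yaw):
    s=sense(); R0=Rn.from_euler('xyz',s["tcp_rot"]); R1=Rn.from_euler('xyz',[np.pi,0,yaw]); d=np.array([x,y,z])-s["eef_pos"]
    print("clock",round(s["clock"],2),"pos",s["eef_pos"].round(1),"rot",s["tcp_rot"].round(3),"F",s["contact_force"].round(1),"grip",round(float(s["grasp_force"]),1),"open",round(float(s["opening"])*85.4,1))
    print("rot first",(R0.inv()*R1).as_rotvec().round(3),"then shift",R1.inv().apply(d).round(1),"| shift w/o turning",R0.inv().apply(d).round(1))
E
python3 -m creep '[{"rz":-0.16},{"rz":-0.16},{"rz":-0.16},{"rz":-0.16},{"rz":-0.16},{"rz":-0.16},{"rz":-0.16}]'
python3 -c "
from h import *
go(564.3,-268.2,210,np.radians(82.3))"
```

```text
clock 0.1 pos [ 192.8 -594.1  209.1] rot [-3.14   0.     0.314] F [-0.   0.2  0.6] grip 0.0 open 85.6
rot first [-1.000e-03 -1.000e-03 -1.123e+00] then shift [372.7 324.5  -0.9] | shift w/o turning [ 454.  -195.3   -0.6]schema error: expected keys x, y, z, rx, ry, rz, hand
```

```bash

python3 -m creep '[{"x":0,"y":0,"z":0,"rx":0,"ry":0,"rz":-0.16,"hand":85},{"x":0,"y":0,"z":0,"rx":0,"ry":0,"rz":-0.16,"hand":85},{"x":0,"y":0,"z":0,"rx":0,"ry":0,"rz":-0.16,"hand":85},{"x":0,"y":0,"z":0,"rx":0,"ry":0,"rz":-0.16,"hand":85},{"x":0,"y":0,"z":0,"rx":0,"ry":0,"rz":-0.16,"hand":85},{"x":0,"y":0,"z":0,"rx":0,"ry":0,"rz":-0.16,"hand":85},{"x":0,"y":0,"z":0,"rx":0,"ry":0,"rz":-0.16,"hand":85}]' 60
python3 -c "
from h import *
go(564.3,-268.2,210,np.radians(82.3))"
```

```text
clock: 0.98
eef_pos: [192.8, -594.2, 209.3]
tcp_rot: [-3.141, -0.001, 1.439]
contact_force: [-0.3, -0.1, -1.0]
opening: 1.0
grasp_force: 0.0
clock 0.97 pos [ 192.8 -594.2  209.3] rot [-3.141e+00 -1.000e-03  1.439e+00] F [-0.3 -0.1 -1. ] grip 0.0 open 85.4
rot first [-0.    -0.001  0.003] then shift [372.8 324.4  -0.7] | shift w/o turning [371.9 325.4  -0.5]
```

```bash

python3 -m creep '[{"x":37.2,"y":32.5,"z":0,"rx":0,"ry":0,"rz":0,"hand":85},{"x":37.2,"y":32.5,"z":0,"rx":0,"ry":0,"rz":0,"hand":85},{"x":37.2,"y":32.5,"z":0,"rx":0,"ry":0,"rz":0,"hand":85},{"x":37.2,"y":32.5,"z":0,"rx":0,"ry":0,"rz":0,"hand":85},{"x":37.2,"y":32.5,"z":0,"rx":0,"ry":0,"rz":0,"hand":85},{"x":37.2,"y":32.5,"z":0,"rx":0,"ry":0,"rz":0,"hand":85},{"x":37.2,"y":32.5,"z":0,"rx":0,"ry":0,"rz":0,"hand":85},{"x":37.2,"y":32.5,"z":0,"rx":0,"ry":0,"rz":0,"hand":85},{"x":37.2,"y":32.5,"z":0,"rx":0,"ry":0,"rz":0,"hand":85},{"x":37.2,"y":32.5,"z":0,"rx":0,"ry":0,"rz":0,"hand":85},{"x":0,"y":0,"z":0,"rx":0,"ry":0,"rz":0,"hand":85},{"x":0,"y":0,"z":0,"rx":0,"ry":0,"rz":0,"hand":85}]'
python3 -c "
from h import *
go(564.3,-268.2,115,np.radians(82.3))"
```

```text
clock: 2.48
eef_pos: [565.1, -270.3, 209.3]
tcp_rot: [-3.14, 0.0, 1.435]
contact_force: [0.2, -0.3, -0.3]
opening: 0.993
grasp_force: 0.0
clock 2.48 pos [ 565.1 -270.3  209.3] rot [-3.14   0.     1.435] F [ 0.2 -0.3 -0.3] grip 0.0 open 84.8
rot first [-0.001  0.    -0.002] then shift [ 2.  -1.1 94.3] | shift w/o turning [ 2.  -1.  94.3]
```

```bash

python3 -m creep '[{"x":2,"y":-1,"z":30,"rx":0,"ry":0,"rz":0,"hand":85},{"x":0,"y":0,"z":30,"rx":0,"ry":0,"rz":0,"hand":85},{"x":0,"y":0,"z":20,"rx":0,"ry":0,"rz":0,"hand":85},{"x":0,"y":0,"z":14,"rx":0,"ry":0,"rz":0,"hand":85},{"x":0,"y":0,"z":0,"rx":0,"ry":0,"rz":0,"hand":85},{"x":0,"y":0,"z":0,"rx":0,"ry":0,"rz":0,"hand":85}]' 60
python3 -c "
from h import *
go(564.3,-268.2,115,np.radians(82.3))
cv2.imwrite('pics/s1.png',cv2.resize(grab_frame('scene')[150:290,130:300],None,fx=4,fy=4,interpolation=3)[:,:,::-1])"
```

```text
clock: 3.22
eef_pos: [565.2, -268.8, 116.6]
tcp_rot: [3.141, 0.0, 1.433]
contact_force: [-0.3, -0.6, 0.1]
opening: 1.0
grasp_force: 0.0
clock 3.23 pos [ 565.2 -268.8  116.6] rot [3.141 0.    1.433] F [-0.3 -0.6  0.1] grip 0.0 open 85.4
rot first [ 0.001  0.    -0.003] then shift [ 0.4 -1.   1.6] | shift w/o turning [ 0.4 -1.   1.6]
```

View pics/s1.png

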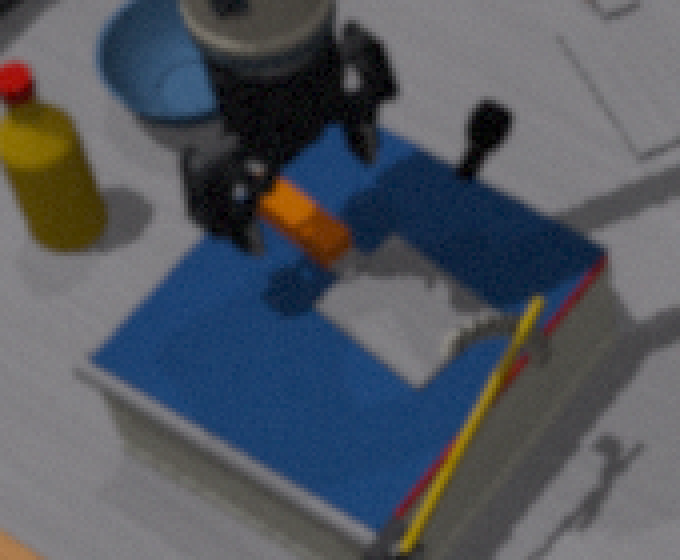

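The fingers straddle the orange handle at about crop (305,215), one on each side and above the lid. I'll close now.

```bash

python3 -m creep '[{"x":0,"y":-1,"z":1,"rx":0,"ry":0,"rz":0,"hand":15},{"x":0,"y":0,"z":0,"rx":0,"ry":0,"rz":0,"hand":15},{"x":0,"y":0,"z":0,"rx":0,"ry":0,"rz":0,"hand":15},{"x":0,"y":0,"z":0,"rx":0,"ry":0,"rz":0,"hand":15},{"x":0,"y":0,"z":0,"rx":0,"ry":0,"rz":0,"hand":15},{"x":0,"y":0,"z":0,"rx":0,"ry":0,"rz":0,"hand":15},{"x":0,"y":0,"z":0,"rx":0,"ry":0,"rz":0,"hand":15},{"x":0,"y":0,"z":0,"rx":0,"ry":0,"rz":0,"hand":15}]' 60
python3 -c "
from h import *
go(564.3,-268.2,260,np.radians(82.3))"
```

```text
clock: 4.28
eef_pos: [564.0, -268.1, 114.8]
tcp_rot: [-3.142, -0.0, 1.434]
contact_force: [-0.4, 0.4, 0.2]
opening: 0.173
grasp_force: 0.0
clock 4.28 pos [ 564.  -268.1  114.8] rot [-3.142 -0.     1.434] F [-0.4  0.4  0.2] grip 0.0 open 14.8
rot first [-0.    -0.    -0.003] then shift [  -0.     0.3 -145.2] | shift w/o turning [  -0.     0.3 -145.2]
```

```bash

python3 -c "
from h import *
a=cv2.resize(grab_frame('scene')[150:270,150:270],None,fx=5,fy=5,interpolation=3)
cv2.imwrite('pics/s2.png',a[:,:,::-1])"
```

```text
(no output)
```

View pics/s2.png

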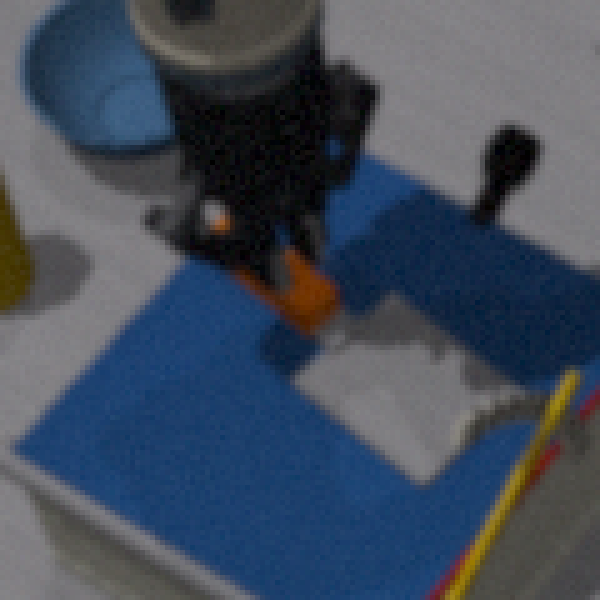

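```bash

python3 -c "
from h import *
s=sense();p=s['eef_pos'];u=np.array([np.cos(1.436),np.sin(1.436),0]);w=np.array([u[1],-u[0],0])
c=lambda X:((proj('scene',X)-150)*5).round()
print('tcp',c(p),'tips',c(p+w*7.5),c(p-w*7.5),'grasp',c(p+[0,0,18.7]))
for z in(110,136): print('handle corners',z,[c([564.3,-268.2,z]+u*a+w*b) for a in(-50,25) for b in(-11,11)])
S=grab_frame('scene');b=(180,185,225,225)
print('handle',rect('scene',S,(3,130,90),(25,255,255),b,136),cv2.boundingRect(blob(mask(S,(3,130,90),(25,255,255),b)).astype(int)))
print(sense()['opening'],sense()['grasp_force'])
"
```

```text
tcp [294. 293.] tips [283. 302.] [305. 284.] grasp [289. 271.]
handle corners 110 [array([243., 231.]), array([210., 257.]), array([345., 313.]), array([313., 340.])]
handle corners 136 [array([235., 200.]), array([202., 226.]), array([339., 283.]), array([306., 310.])]
handle (array([ 569.3, -258.1]), array([33.9, 21.5]), 85.2) (207, 201, 10, 12)
0.17463704691987075 0.0
```

```bash

python3 -m creep '[{"x":0,"y":0,"z":0,"rx":0,"ry":0,"rz":0,"hand":5},{"x":0,"y":0,"z":0,"rx":0,"ry":0,"rz":0,"hand":5},{"x":0,"y":0,"z":0,"rx":0,"ry":0,"rz":0,"hand":5},{"x":0,"y":0,"z":0,"rx":0,"ry":0,"rz":0,"hand":5}]' 60
python3 -c "
from h import *
go(564.3,-268.2,260,np.radians(82.3))"
```

```text
clock: 4.88
eef_pos: [564.0, -268.1, 114.8]
tcp_rot: [3.142, -0.0, 1.434]
contact_force: [-0.3, -0.3, 0.2]
opening: 0.061
grasp_force: 0.0
clock 4.88 pos [ 564.  -268.1  114.8] rot [ 3.142 -0.     1.434] F [-0.3 -0.3  0.2] grip 0.0 open 5.2
rot first [ 0.    -0.    -0.003] then shift [-1.000e-01  3.000e-01 -1.452e+02] | shift w/o turning [-1.000e-01  3.000e-01 -1.452e+02]
```

```bash

python3 -c "
from h import *
a=cv2.resize(grab_frame('scene')[165:235,165:245],None,fx=7,fy=7,interpolation=3);b=cv2.resize(grab_frame('top')[170:250,385:455],None,fx=6,fy=6,interpolation=3)[:,:300]
b=cv2.resize(b,(300,490))
print(((proj('top',sense()['eef_pos'])-[385,170])*6))
cv2.imwrite('pics/s3.png',cv2.convertScaleAbs(np.hstack([a[:,:500],b])[:,:,::-1],alpha=1.5))"
```

```text
[210.5540716  246.08274784]
```

View pics/s3.png

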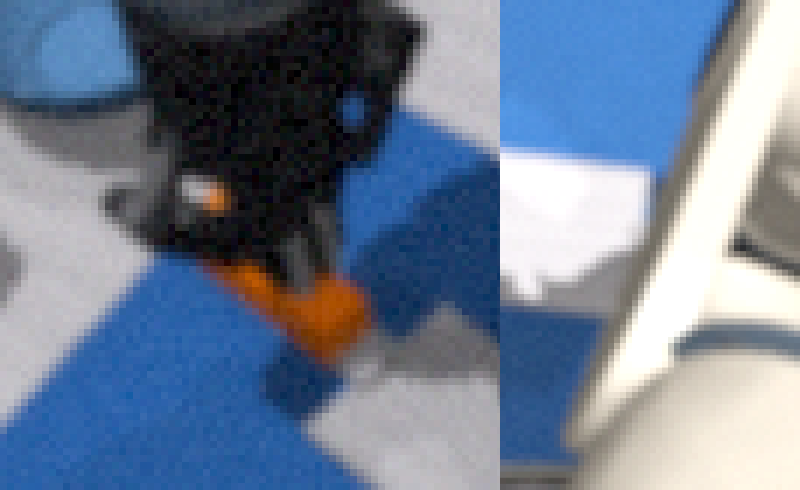

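The fingertips, at crop (305,290), appear closed just above the handle, about 20 mm higher than the reading implies. I'll reopen and go down in small steps while watching the force.

```bash

python3 -m creep '[{"x":0,"y":0,"z":0,"rx":0,"ry":0,"rz":0,"hand":60},{"x":0,"y":0,"z":0,"rx":0,"ry":0,"rz":0,"hand":60},{"x":0,"y":0,"z":0,"rx":0,"ry":0,"rz":0,"hand":60},{"x":0,"y":0,"z":0,"rx":0,"ry":0,"rz":0,"hand":60},{"x":0,"y":0,"z":0,"rx":0,"ry":0,"rz":0,"hand":60},{"x":0,"y":0,"z":3,"rx":0,"ry":0,"rz":0,"hand":60},{"x":0,"y":0,"z":3,"rx":0,"ry":0,"rz":0,"hand":60},{"x":0,"y":0,"z":3,"rx":0,"ry":0,"rz":0,"hand":60},{"x":0,"y":0,"z":0,"rx":0,"ry":0,"rz":0,"hand":60}]' 60
python3 -m creep '[{"x":0,"y":0,"z":0,"rx":0,"ry":0,"rz":0,"hand":10},{"x":0,"y":0,"z":0,"rx":0,"ry":0,"rz":0,"hand":10},{"x":0,"y":0,"z":0,"rx":0,"ry":0,"rz":0,"hand":10},{"x":0,"y":0,"z":0,"rx":0,"ry":0,"rz":0,"hand":10},{"x":0,"y":0,"z":0,"rx":0,"ry":0,"rz":0,"hand":10},{"x":0,"y":0,"z":0,"rx":0,"ry":0,"rz":0,"hand":10}]' 60

```

```text
clock: 6.1
eef_pos: [563.7, -268.0, 105.3]
tcp_rot: [-3.141, -0.0, 1.434]
contact_force: [0.4, -0.1, 0.1]
opening: 0.7
grasp_force: 0.0
clock: 6.85
eef_pos: [564.2, -268.2, 106.1]
tcp_rot: [3.141, 0.0, 1.434]
contact_force: [-0.5, 0.1, 5.1]
opening: 0.235
grasp_force: 60.0
```

```bash

python3 -m creep '[{"x":0,"y":0,"z":-5,"rx":0,"ry":0,"rz":0,"hand":10},{"x":0,"y":0,"z":-15,"rx":0,"ry":0,"rz":0,"hand":10},{"x":0,"y":0,"z":-30,"rx":0,"ry":0,"rz":0,"hand":10},{"x":0,"y":0,"z":-30,"rx":0,"ry":0,"rz":0,"hand":10},{"x":0,"y":0,"z":-30,"rx":0,"ry":0,"rz":0,"hand":10},{"x":0,"y":0,"z":-30,"rx":0,"ry":0,"rz":0,"hand":10},{"x":0,"y":0,"z":-15,"rx":0,"ry":0,"rz":0,"hand":10},{"x":0,"y":0,"z":0,"rx":0,"ry":0,"rz":0,"hand":10},{"x":0,"y":0,"z":0,"rx":0,"ry":0,"rz":0,"hand":10}]' 80
python3 -c "
from h import *
S=grab_frame('scene');T=grab_frame('top')
go(800,160,260,np.radians(170))
a=cv2.resize(S[120:260,150:310],(640,560),interpolation=3);cv2.imwrite('pics/s4.png',a[:,:,::-1]);cv2.imwrite('pics/t4.png',T[:,:,::-1]);cv2.imwrite('pics/s4f.png',S[:,:,::-1])"
```

```text
clock: 7.98
eef_pos: [563.3, -267.8, 259.5]
tcp_rot: [-3.14, -0.001, 1.434]
contact_force: [0.1, 0.1, -3.0]
opening: 0.222
grasp_force: 81.2
clock 8.07 pos [ 563.3 -267.8  259.3] rot [-3.139e+00 -1.000e-03  1.434e+00] F [ 0.6  1.  -2.4] grip 81.2 open 18.9
rot first [-1.000e-03 -2.000e-03 -1.533e+00] then shift [-158.9  462.4   -0.7] | shift w/o turning [456.1 176.1  -0.8]
```

View pics/s4.png

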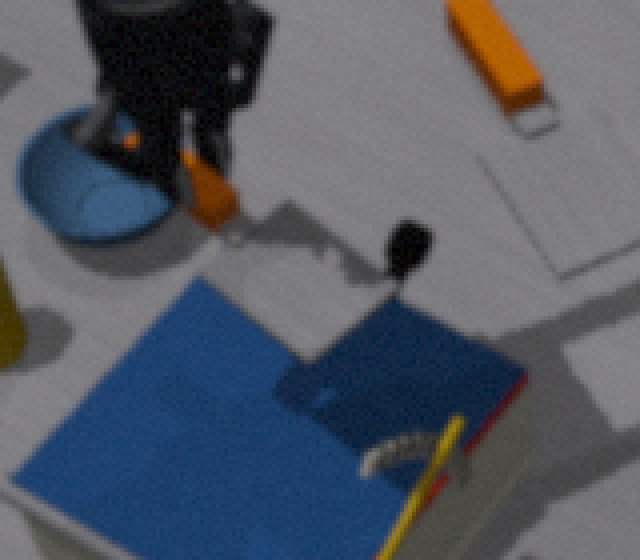

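```bash

python3 -c "
from h import *
np.set_printoptions(suppress=True,precision=1)
q=[(203.75,191.25),(227,210.5),(248.75,193),(222.5,171.25)]
T=cv2.imread('pics/t4.png')[:,:,::-1].copy()
for z in(250,255,260,265,270,275):
    P=np.array([plane('scene',p,z)[:2] for p in q]); tip=(P[1]+P[2])/2; rt=(P[0]+P[3])/2
    print(z,'tip',tip,'root',rt,'len',np.linalg.norm(tip-rt),'w',np.linalg.norm(P[1]-P[2]),np.linalg.norm(P[0]-P[3]),'exp tip dx',np.array([563.3,-267.8])+125*np.array([np.cos(1.437),np.sin(1.437)]))
c=cv2.resize(T[150:300,340:480],(560,600),interpolation=3);cv2.imwrite('pics/t4c.png',c[:,:,::-1])
"
```

```text
250 tip [ 575.2 -151.1] root [ 561.7 -232.7] len 82.63302081778161 w 65.99825040276318 68.54373474607476 exp tip dx [ 580.  -143.9]
255 tip [ 577.7 -148.5] root [ 564.3 -229.7] len 82.25269990381832 w 65.69449150995324 68.2282601865452 exp tip dx [ 580.  -143.9]
260 tip [ 580.2 -145.9] root [ 566.9 -226.7] len 81.87237898985504 w 65.3907326171432 67.91278562701564 exp tip dx [ 580.  -143.9]
265 tip [ 582.8 -143.4] root [ 569.5 -223.8] len 81.49205807589178 w 65.08697372433323 67.59731106748619 exp tip dx [ 580.  -143.9]
270 tip [ 585.3 -140.8] root [ 572.1 -220.8] len 81.11173716192852 w 64.78321483152318 67.28183650795664 exp tip dx [ 580.  -143.9]
275 tip [ 587.9 -138.2] root [ 574.7 -217.8] len 80.73141624796521 w 64.47945593871313 66.96636194842708 exp tip dx [ 580.  -143.9]
```

View pics/t4c.png

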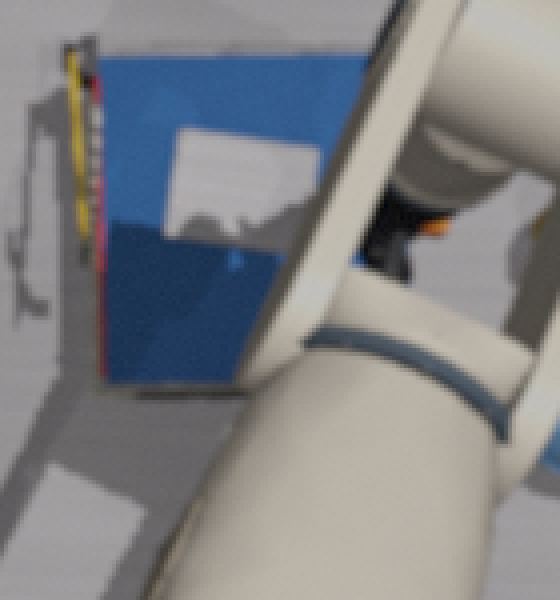

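```bash

python3 -c "
from h import *
np.set_printoptions(suppress=True,precision=1)
print(tri((227,210.5),(384.5,182)),tri((248.75,193),(381.25,209.5)),tri((203.75,191.25),(420.5,187)))
# same bias test: lid scene/top back-left corner and rack corners
print('lid back',tri((153,239),(438,164)),tri((224,282),(365,165)))
print('rack',[tri(a,b) for a,b in (((348,302),(273,208)),((382,329),(240,202)),((358,356),(246,174)),((323,326),(279,181)))])
"
```

```text
(array([ 613.1, -149.7,  261.7]), np.float64(1.2497232486655452)) (array([ 543.2, -143.3,  252.2]), np.float64(3.0527301016649036)) (array([ 599.4, -237.6,  252.2]), np.float64(13.582788496817324))
lid back (array([ 705.2, -324.1,  107. ]), np.float64(4.4732951357204565)) (array([ 699.5, -112.4,  102.9]), np.float64(2.0914551395033207))
rack [(array([572.4, 151.7,  86.9]), np.float64(4.968255180908928)), (array([587.6, 249.9,  88.2]), np.float64(1.0767634298133955)), (array([671.6, 237. ,  83.6]), np.float64(1.6444838445633092)), (array([653.7, 136.4,  83.1]), np.float64(5.332664235989861))]
```

```bash

python3 -m creep '[{"x":0,"y":0,"z":30,"rx":0,"ry":0,"rz":0,"hand":10},{"x":0,"y":0,"z":40,"rx":0,"ry":0,"rz":0,"hand":10},{"x":0,"y":0,"z":40,"rx":0,"ry":0,"rz":0,"hand":10},{"x":0,"y":0,"z":20,"rx":0,"ry":0,"rz":0,"hand":10},{"x":0,"y":0,"z":13,"rx":0,"ry":0,"rz":0,"hand":10},{"x":0,"y":0,"z":6,"rx":0,"ry":0,"rz":0,"hand":10},{"x":0,"y":0,"z":3,"rx":0,"ry":0,"rz":0,"hand":10},{"x":0,"y":0,"z":0,"rx":0,"ry":0,"rz":0,"hand":10},{"x":0,"y":0,"z":0,"rx":0,"ry":0,"rz":0,"hand":10}]' 60
python3 -m creep '[{"x":0,"y":0,"z":0,"rx":0,"ry":0,"rz":0,"hand":35},{"x":0,"y":0,"z":0,"rx":0,"ry":0,"rz":0,"hand":35},{"x":0,"y":0,"z":0,"rx":0,"ry":0,"rz":0,"hand":35},{"x":0,"y":0,"z":0,"rx":0,"ry":0,"rz":0,"hand":35}]' 60
python3 -m creep '[{"x":0,"y":0,"z":3,"rx":0,"ry":0,"rz":0,"hand":35},{"x":0,"y":0,"z":0,"rx":0,"ry":0,"rz":0,"hand":35}]' 60

```

```text
clock: 9.2
eef_pos: [564.4, -268.3, 109.5]
tcp_rot: [3.141, 0.0, 1.434]
contact_force: [0.5, 0.1, -2.6]
opening: 0.228
grasp_force: 81.1
clock: 9.7
eef_pos: [564.0, -268.1, 108.9]
tcp_rot: [3.141, 0.0, 1.434]
contact_force: [-0.3, -0.3, 0.3]
opening: 0.408
grasp_force: 0.0
clock: 9.95
eef_pos: [563.7, -268.0, 105.4]
tcp_rot: [-3.141, -0.0, 1.434]
contact_force: [-0.1, -0.6, -0.7]
opening: 0.412
grasp_force: 0.0
```

```bash

python3 -m creep '[{"x":0,"y":0,"z":2,"rx":0,"ry":0,"rz":0,"hand":35},{"x":0,"y":0,"z":2,"rx":0,"ry":0,"rz":0,"hand":35},{"x":0,"y":0,"z":0,"rx":0,"ry":0,"rz":0,"hand":35}]' 60
python3 -m creep '[{"x":0,"y":0,"z":2,"rx":0,"ry":0,"rz":0,"hand":35},{"x":0,"y":0,"z":2,"rx":0,"ry":0,"rz":0,"hand":35},{"x":0,"y":0,"z":0,"rx":0,"ry":0,"rz":0,"hand":35}]' 60

```

```text
clock: 10.32
eef_pos: [563.8, -268.0, 101.5]
tcp_rot: [-3.141, -0.0, 1.434]
contact_force: [-1.0, 0.3, -0.1]
opening: 0.407
grasp_force: 0.0
clock: 10.7
eef_pos: [563.9, -268.0, 97.6]
tcp_rot: [-3.141, -0.0, 1.434]
contact_force: [-0.4, -0.1, -0.1]
opening: 0.41
grasp_force: 0.0
```

```bash

python3 -m creep '[{"x":0,"y":0,"z":0,"rx":0,"ry":0,"rz":0,"hand":10},{"x":0,"y":0,"z":0,"rx":0,"ry":0,"rz":0,"hand":10},{"x":0,"y":0,"z":0,"rx":0,"ry":0,"rz":0,"hand":10},{"x":0,"y":0,"z":0,"rx":0,"ry":0,"rz":0,"hand":10}]' 60
python3 -c "
from h import *
go(800,160,260,np.radians(170))"
```

```text
clock: 11.2
eef_pos: [564.1, -268.2, 98.0]
tcp_rot: [3.141, 0.0, 1.434]
contact_force: [-0.8, 1.2, 2.9]
opening: 0.241
grasp_force: 61.9
clock 11.2 pos [ 564.1 -268.2   98. ] rot [3.141 0.    1.434] F [-0.8  1.2  2.9] grip 61.9 open 20.6
rot first [ 0.     0.    -1.533] then shift [-158.   462.6 -162. ] | shift w/o turning [ 456.4  175.3 -162. ]
```

```bash

python3 -m creep '[{"x":0,"y":0,"z":-5,"rx":0,"ry":0,"rz":0,"hand":10},{"x":0,"y":0,"z":-20,"rx":0,"ry":0,"rz":0,"hand":10},{"x":0,"y":0,"z":-30,"rx":0,"ry":0,"rz":0,"hand":10},{"x":0,"y":0,"z":-35,"rx":0,"ry":0,"rz":0,"hand":10},{"x":0,"y":0,"z":-35,"rx":0,"ry":0,"rz":0,"hand":10},{"x":0,"y":0,"z":-25,"rx":0,"ry":0,"rz":0,"hand":10},{"x":0,"y":0,"z":-15,"rx":0,"ry":0,"rz":0,"hand":10},{"x":18,"y":8,"z":0,"rx":0,"ry":0,"rz":0,"hand":10},{"x":40,"y":16,"z":0,"rx":0,"ry":0,"rz":0,"hand":10},{"x":40,"y":16,"z":0,"rx":0,"ry":0,"rz":0,"hand":10},{"x":40,"y":17,"z":0,"rx":0,"ry":0,"rz":0,"hand":10},{"x":40,"y":17,"z":0,"rx":0,"ry":0,"rz":0,"hand":10},{"x":40,"y":17,"z":0,"rx":0,"ry":0,"rz":0,"hand":10},{"x":40,"y":17,"z":0,"rx":0,"ry":0,"rz":0,"hand":10},{"x":40,"y":17,"z":0,"rx":0,"ry":0,"rz":0,"hand":10},{"x":40,"y":17,"z":0,"rx":0,"ry":0,"rz":0,"hand":10},{"x":40,"y":17,"z":0,"rx":0,"ry":0,"rz":0,"hand":10},{"x":40,"y":17,"z":0,"rx":0,"ry":0,"rz":0,"hand":10},{"x":40,"y":16,"z":0,"rx":0,"ry":0,"rz":0,"hand":10}]' 80
python3 -m creep '[{"x":0,"y":0,"z":0,"rx":0,"ry":0,"rz":-0.1,"hand":10},{"x":0,"y":0,"z":0,"rx":0,"ry":0,"rz":-0.15,"hand":10},{"x":0,"y":0,"z":0,"rx":0,"ry":0,"rz":-0.15,"hand":10},{"x":0,"y":0,"z":0,"rx":0,"ry":0,"rz":-0.15,"hand":10},{"x":0,"y":0,"z":0,"rx":0,"ry":0,"rz":-0.15,"hand":10},{"x":0,"y":0,"z":0,"rx":0,"ry":0,"rz":-0.15,"hand":10},{"x":0,"y":0,"z":0,"rx":0,"ry":0,"rz":-0.15,"hand":10},{"x":0,"y":0,"z":0,"rx":0,"ry":0,"rz":-0.15,"hand":10},{"x":0,"y":0,"z":0,"rx":0,"ry":0,"rz":-0.15,"hand":10},{"x":0,"y":0,"z":0,"rx":0,"ry":0,"rz":-0.15,"hand":10},{"x":0,"y":0,"z":0,"rx":0,"ry":0,"rz":-0.083,"hand":10},{"x":0,"y":0,"z":0,"rx":0,"ry":0,"rz":0,"hand":10},{"x":0,"y":0,"z":0,"rx":0,"ry":0,"rz":0,"hand":10}]'
python3 -c "
from h import *
cv2.imwrite('pics/s5.png',grab_frame('scene')[:,:,::-1]);cv2.imwrite('pics/t5.png',grab_frame('top')[:,:,::-1])
go(816,159.7,160,np.radians(170))"
```

```text
clock: 13.58
eef_pos: [816.5, 162.0, 260.8]
tcp_rot: [-3.139, 0.001, 1.434]
contact_force: [0.9, -0.2, -2.4]
opening: 0.238
grasp_force: 82.5
clock: 15.2
eef_pos: [816.3, 160.1, 261.8]
tcp_rot: [-3.141, -0.001, 2.965]
contact_force: [-0.6, -0.0, -1.6]
opening: 0.235
grasp_force: 82.5
clock 15.3 pos [816.6 159.7 262.3] rot [-3.141e+00 -1.000e-03  2.966e+00] F [-0.2  0.4 -1.2] grip 82.5 open 19.5
rot first [-0.    -0.001 -0.001] then shift [ 5.000e-01 -1.000e-01  1.023e+02] | shift w/o turning [ 5.000e-01 -1.000e-01  1.023e+02]
```

```bash

python3 -m creep '[{"x":0,"y":0,"z":20,"rx":0,"ry":0,"rz":0,"hand":10},{"x":0,"y":0,"z":40,"rx":0,"ry":0,"rz":0,"hand":10},{"x":0,"y":0,"z":40,"rx":0,"ry":0,"rz":0,"hand":10},{"x":0,"y":0,"z":40,"rx":0,"ry":0,"rz":0,"hand":10},{"x":0,"y":0,"z":30,"rx":0,"ry":0,"rz":0,"hand":10},{"x":0,"y":0,"z":20,"rx":0,"ry":0,"rz":0,"hand":10},{"x":0,"y":0,"z":10,"rx":0,"ry":0,"rz":0,"hand":10},{"x":0,"y":0,"z":0,"rx":0,"ry":0,"rz":0,"hand":10},{"x":0,"y":0,"z":0,"rx":0,"ry":0,"rz":0,"hand":10}]' 80
python3 -c "
from h import *
S=grab_frame('scene');T=grab_frame('top');cv2.imwrite('pics/s6f.png',S[:,:,::-1]);cv2.imwrite('pics/t6f.png',T[:,:,::-1])
go(816,159.7,61,np.radians(170))
a=cv2.resize(S[290:420,305:445],None,fx=4,fy=4,interpolation=3);b=cv2.resize(T[110:240,220:290],None,fx=4,fy=4,interpolation=3)[:,:240]
cv2.imwrite('pics/v6.png',cv2.convertScaleAbs(np.hstack([a,b])[:,:,::-1],alpha=1.4))"
```

```text
clock: 16.42
eef_pos: [817.7, 159.5, 64.4]
tcp_rot: [3.141, 0.002, 2.967]
contact_force: [-0.0, 0.3, -2.2]
opening: 0.234
grasp_force: 82.5
clock 16.52 pos [817.6 159.6  64.4] rot [3.141e+00 2.000e-03 2.967e+00] F [-0.5 -0.3 -2.1] grip 82.5 open 19.8
rot first [ 0.001  0.002 -0.   ] then shift [ 1.6 -0.1  3.4] | shift w/o turning [ 1.6 -0.1  3.4]
```

View pics/v6.png

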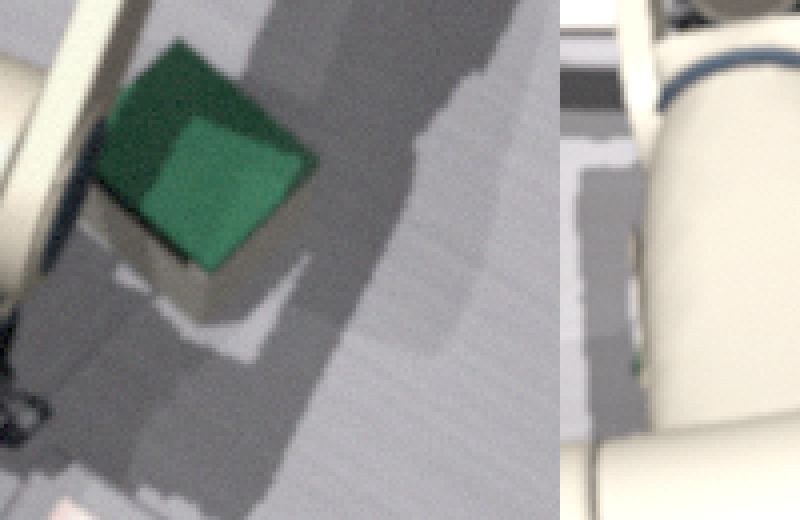

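```bash

python3 -c "
from h import *
np.set_printoptions(suppress=True,precision=0)
c=lambda X:(proj('scene',X)-[305,290])*4
o=np.array([817.6,159.6,76.4]);u=np.array([np.cos(2.967),np.sin(2.967),0]);w=np.array([-u[1],u[0],0])
print('blade',[c(o+[0,0,4]+u*a+w*b) for a,b in((125,35),(125,-35),(35,-35),(35,35))],'tcp',c(o),'handle',c(o+u*25+w*11+[0,0,26]),c(o+u*25-w*11+[0,0,26]))
m=np.array([668.3,185.8,0]);print('slot',[c(m+w*b+[0,0,z]) for b in(-41,41) for z in(70,82)])
print('front top',[c(m+w*b+[0,0,94]) for b in(-55,55)])
"
```

```text
blade [array([ 58., 204.]), array([150., 287.]), array([ 36., 402.]), array([-56., 314.])] tcp [-56. 405.] handle [-38. 343.] [ -9. 371.]
slot [array([189., 268.]), array([190., 260.]), array([ 82., 172.]), array([ 83., 164.])]
front top [array([211., 269.]), array([ 65., 139.])]
```

The crop shows the rack with the slot strip ending at (190,265), predicted (190,264). The blade's near tip corner is at about (150,290), predicted (150,287), so blade and slot are in line. I'll insert it.

```bash

python3 -m creep '[{"x":0,"y":0,"z":3.4,"rx":0,"ry":0,"rz":0,"hand":10},{"x":6,"y":0,"z":0,"rx":0,"ry":0,"rz":0,"hand":10},{"x":8,"y":0,"z":0,"rx":0,"ry":0,"rz":0,"hand":10},{"x":8,"y":0,"z":0,"rx":0,"ry":0,"rz":0,"hand":10},{"x":8,"y":0,"z":0,"rx":0,"ry":0,"rz":0,"hand":10},{"x":8,"y":0,"z":0,"rx":0,"ry":0,"rz":0,"hand":10},{"x":6,"y":0,"z":0,"rx":0,"ry":0,"rz":0,"hand":10},{"x":0,"y":0,"z":0,"rx":0,"ry":0,"rz":0,"hand":10}]' 80
python3 -c "
from h import *
go(668.3+43*.985,185.8-43*.174,61,np.radians(170))"
```

```text
clock: 17.52
eef_pos: [788.4, 164.1, 68.2]
tcp_rot: [3.137, 0.032, 2.968]
contact_force: [38.0, -15.2, 8.6]
opening: 0.231
grasp_force: 83.5
clock 17.52 pos [788.4 164.1  68.2] rot [3.137 0.032 2.968] F [ 38.  -15.2   8.6] grip 83.5 open 19.7
rot first [0.005 0.032 0.001] then shift [79.1  0.5  7.2] | shift w/o turning [79.3  0.5  4.7]
```

The push meets resistance right at the mouth (38 N), so the blade's height is off. I'll back off and touch the blade tip on the rack's known 94 mm top to calibrate it.

```bash

python3 -m creep '[{"x":-15,"y":0,"z":0,"rx":0,"ry":0,"rz":0,"hand":10},{"x":-15,"y":0,"z":0,"rx":0,"ry":0,"rz":0,"hand":10},{"x":0,"y":0,"z":0,"rx":0,"ry":0,"rz":0,"hand":10},{"x":0,"y":0,"z":0,"rx":0,"ry":0,"rz":0,"hand":10}]' 80
python3 -m creep '[{"x":0,"y":0,"z":-20,"rx":0,"ry":0,"rz":0,"hand":10},{"x":0,"y":0,"z":-20,"rx":0,"ry":0,"rz":0,"hand":10},{"x":20,"y":0,"z":0,"rx":0,"ry":0,"rz":0,"hand":10},{"x":20,"y":0,"z":0,"rx":0,"ry":0,"rz":0,"hand":10},{"x":15,"y":0,"z":0,"rx":0,"ry":0,"rz":0,"hand":10},{"x":0,"y":0,"z":0,"rx":0,"ry":0,"rz":0,"hand":10},{"x":0,"y":0,"z":4,"rx":0,"ry":0,"rz":0,"hand":10},{"x":0,"y":0,"z":4,"rx":0,"ry":0,"rz":0,"hand":10},{"x":0,"y":0,"z":0,"rx":0,"ry":0,"rz":0,"hand":10}]' 80

```

```text
clock: 18.02
eef_pos: [802.0, 162.0, 59.1]
tcp_rot: [-3.141, -0.001, 2.967]
contact_force: [-0.4, -0.4, -1.6]
opening: 0.234
grasp_force: 82.3
clock: 19.15
eef_pos: [748.9, 171.2, 90.7]
tcp_rot: [-3.141, -0.001, 2.967]
contact_force: [0.8, -0.7, -1.2]
opening: 0.238
grasp_force: 82.4
```

```bash

for i in 1 2 3; do python3 -m creep '[{"x":0,"y":0,"z":3,"rx":0,"ry":0,"rz":0,"hand":10},{"x":0,"y":0,"z":0,"rx":0,"ry":0,"rz":0,"hand":10}]' 80 | egrep 'eef|force|rot'; done

```

```text
eef_pos: [749.4, 171.3, 88.8]
tcp_rot: [3.141, 0.001, 2.967]
contact_force: [1.5, -1.6, 3.2]
grasp_force: 83.0
eef_pos: [749.8, 171.6, 86.0]
tcp_rot: [3.141, 0.002, 2.967]
contact_force: [4.5, 0.3, 5.9]
grasp_force: 83.3
eef_pos: [749.8, 171.4, 83.2]
tcp_rot: [3.141, 0.002, 2.967]
contact_force: [4.8, -1.1, 5.7]
grasp_force: 83.5
```

```bash

python3 -m creep '[{"x":0,"y":0,"z":1.5,"rx":0,"ry":0,"rz":0,"hand":10},{"x":0,"y":0,"z":0,"rx":0,"ry":0,"rz":0,"hand":10}]' 80 | egrep 'eef|force|rot'
python3 -m creep '[{"x":0,"y":0,"z":0,"rx":0,"ry":0,"rz":0,"hand":10},{"x":0,"y":0,"z":0,"rx":0,"ry":0,"rz":0,"hand":10}]' 120 | egrep 'eef|force|rot'
python3 -m creep '[{"x":0,"y":0,"z":-2,"rx":0,"ry":0,"rz":0,"hand":10},{"x":0,"y":0,"z":-2,"rx":0,"ry":0,"rz":0,"hand":10},{"x":0,"y":0,"z":-2,"rx":0,"ry":0,"rz":0,"hand":10},{"x":0,"y":0,"z":0,"rx":0,"ry":0,"rz":0,"hand":10}]' 120 | egrep 'eef|force|rot'

```

```text
eef_pos: [750.0, 171.6, 82.0]
tcp_rot: [3.141, 0.002, 2.967]
contact_force: [3.1, 0.1, 6.9]
grasp_force: 83.7
eef_pos: [750.0, 171.5, 82.2]
tcp_rot: [3.141, 0.003, 2.967]
contact_force: [3.4, -0.9, 7.6]
grasp_force: 120.8
eef_pos: [748.2, 171.4, 86.4]
tcp_rot: [-3.141, -0.001, 2.967]
contact_force: [-0.3, -0.1, -1.1]
grasp_force: 119.8
```

```bash

python3 -m creep '[{"x":-10,"y":0,"z":-2,"rx":0,"ry":0,"rz":0,"hand":10},{"x":-20,"y":0,"z":0,"rx":0,"ry":0,"rz":0,"hand":10},{"x":-20,"y":0,"z":0,"rx":0,"ry":0,"rz":0,"hand":10},{"x":-10,"y":0,"z":0,"rx":0,"ry":0,"rz":0,"hand":10},{"x":0,"y":0,"z":8,"rx":0,"ry":0,"rz":0,"hand":10},{"x":0,"y":0,"z":10,"rx":0,"ry":0,"rz":0,"hand":10},{"x":0,"y":0,"z":8,"rx":0,"ry":0,"rz":0,"hand":10},{"x":0,"y":0,"z":0,"rx":0,"ry":0,"rz":0,"hand":10}]' 120
python3 -m creep '[{"x":5,"y":0,"z":0,"rx":0,"ry":0,"rz":0,"hand":10},{"x":5,"y":0,"z":0,"rx":0,"ry":0,"rz":0,"hand":10},{"x":5,"y":0,"z":0,"rx":0,"ry":0,"rz":0,"hand":10},{"x":5,"y":0,"z":0,"rx":0,"ry":0,"rz":0,"hand":10},{"x":5,"y":0,"z":0,"rx":0,"ry":0,"rz":0,"hand":10},{"x":0,"y":0,"z":0,"rx":0,"ry":0,"rz":0,"hand":10}]' 120
python3 -c "
from h import *
go(668.3+43*.985,185.8-43*.174,61.8,np.radians(170))"
```

```text
clock: 21.9
eef_pos: [806.7, 161.0, 61.5]
tcp_rot: [-3.141, -0.002, 2.967]
contact_force: [-0.7, 0.1, -1.5]
opening: 0.223
grasp_force: 119.8
clock: 22.65
eef_pos: [790.3, 164.2, 66.6]
tcp_rot: [3.139, 0.016, 2.967]
contact_force: [18.6, -6.3, -1.7]
opening: 0.226
grasp_force: 119.8
clock 22.65 pos [790.3 164.2  66.6] rot [3.139 0.016 2.967] F [18.6 -6.3 -1.7] grip 119.8 open 19.3
rot first [ 0.002  0.016 -0.   ] then shift [80.9  0.1  4.8] | shift w/o turning [81.   0.1  3.5]
```

```bash

python3 -m creep '[{"x":-12,"y":0,"z":0,"rx":0,"ry":0,"rz":0,"hand":10},{"x":-3,"y":0,"z":3,"rx":0,"ry":0,"rz":0,"hand":10},{"x":5,"y":0,"z":0,"rx":0,"ry":0,"rz":0,"hand":10},{"x":5,"y":0,"z":0,"rx":0,"ry":0,"rz":0,"hand":10},{"x":5,"y":0,"z":0,"rx":0,"ry":0,"rz":0,"hand":10},{"x":0,"y":0,"z":0,"rx":0,"ry":0,"rz":0,"hand":10}]' 120
python3 -m creep '[{"x":-12,"y":0,"z":0,"rx":0,"ry":0,"rz":0,"hand":10},{"x":-3,"y":0,"z":-6,"rx":0,"ry":0,"rz":0,"hand":10},{"x":5,"y":0,"z":0,"rx":0,"ry":0,"rz":0,"hand":10},{"x":5,"y":0,"z":0,"rx":0,"ry":0,"rz":0,"hand":10},{"x":5,"y":0,"z":0,"rx":0,"ry":0,"rz":0,"hand":10},{"x":0,"y":0,"z":0,"rx":0,"ry":0,"rz":0,"hand":10}]' 120
python3 -c "
from h import *
S=grab_frame('scene');cv2.imwrite('pics/s7f.png',S[:,:,::-1])
a=cv2.resize(S[300:385,305:375],None,fx=7,fy=7,interpolation=3)
cv2.imwrite('pics/v7.png',cv2.convertScaleAbs(a[:,:,::-1],alpha=1.5))"

```

```text
clock: 23.4
eef_pos: [790.2, 164.1, 63.2]
tcp_rot: [3.14, 0.016, 2.967]
contact_force: [20.2, -6.6, -2.2]
opening: 0.223
grasp_force: 119.6
clock: 24.15
eef_pos: [790.3, 164.3, 69.5]
tcp_rot: [3.139, 0.016, 2.967]
contact_force: [21.5, -6.1, -1.8]
opening: 0.217
grasp_force: 119.8
```

View pics/v7.png

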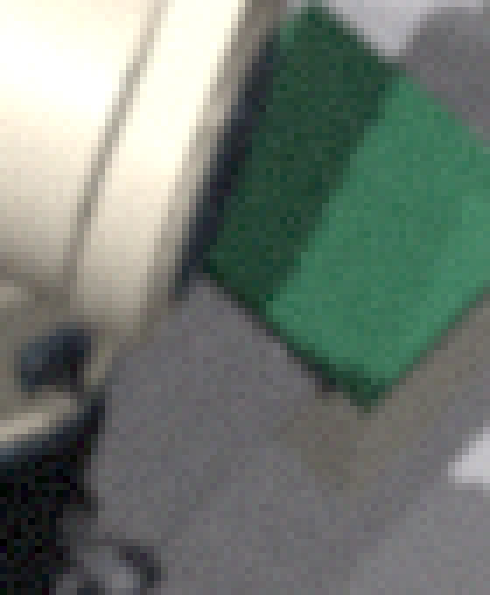

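The crop shows the blade (grey) covering the slot strip right up to the green edge. The blade's right tip corner is at about (322,378) in the crop, i.e. px (351,354), which suggests it is too high. I'll put a number on it in the front-face plane.

```bash

python3 -c "
from h import *
np.set_printoptions(suppress=True,precision=1)
m=np.array([668.3,185.8,0]);u=np.array([np.cos(2.967),np.sin(2.967),0]);w=np.array([-u[1],u[0],0])
def face(p,d=0):
    o,r=ray('scene',p); P=o+r*((m-u*d-o)@u)/(r@u); return (P-m)@w,P[2]
f=lambda a:(305+a[0]/7,300+a[1]/7)
print('green corner',face(f((368,408))),'green left edge',face(f((205,268))),'blade corner',face(f((322,378))),'dark strip end',face(f((333,394))))
# profile down the front face at several lateral offsets
S=cv2.imread('pics/s7f.png').astype(int);S0=cv2.imread('pics/scene0.png').astype(int)
for b in(-47,-38,-30,-20,-10):
    for nm,I in(('before',S0),('now',S)):
        L=[]
        for z in range(100,52,-3):
            p=proj('scene',m+w*b+[0,0,z]); L.append(cv2.getRectSubPix(I.astype(np.uint8),(1,1),tuple(map(float,p)))[0,0].tolist())
        print(b,nm,' '.join('%d/%d/%d'%(r,g,bb) for bb,g,r in L))
"

```

```text
green corner (np.float64(-55.38693633044549), np.float64(88.22495867507519)) green left edge (np.float64(14.407593060250667), np.float64(83.96968444507456)) blade corner (np.float64(-36.60339676044155), np.float64(79.90717636455975)) dark strip end (np.float64(-41.72075268803599), np.float64(75.25740062516388))
-47 before 40/78/59 39/75/57 39/72/55 41/68/54 46/66/54 55/68/58 67/74/65 77/79/72 83/84/77 85/85/79 84/83/78 82/81/77 81/80/76 80/80/75 81/80/75 82/80/75
-47 now 23/45/33 20/42/29 19/38/27 23/39/30 30/43/35 38/47/41 47/53/48 56/58/55 63/63/61 67/65/63 69/67/63 69/68/62 68/66/61 67/65/60 67/65/60 67/65/60
-38 before 40/79/61 39/74/57 37/69/53 34/63/49 31/57/45 29/48/38 28/40/33 38/43/39 48/47/46 55/55/52 63/62/59 70/67/64 77/72/69 79/75/72 81/78/75 80/78/74
-38 now 36/65/52 31/54/43 25/46/35 23/43/33 22/39/32 22/34/29 24/30/28 30/32/31 35/34/34 43/42/42 51/49/49 54/54/51 57/58/52 62/63/57 67/67/62 66/66/61
-30 before 37/76/58 36/73/56 37/69/53 36/63/49 33/57/44 27/47/37 19/33/28 16/26/23 23/30/26 32/36/32 44/43/40 55/51/48 63/60/57 71/69/66 77/75/70 81/79/74
-30 now 35/68/52 32/62/47 30/55/41 28/48/37 28/43/35 29/39/34 29/36/34 34/38/36 43/45/44 51/51/51 58/57/59 63/62/64 65/64/65 65/65/65 66/64/65 66/63/65
-20 before 41/79/61 40/75/59 38/69/54 33/61/47 26/51/40 23/42/33 23/36/29 22/31/26 20/26/24 24/28/27 40/39/38 53/50/48 62/59/56 70/68/64 77/73/70 81/77/74
-20 now 39/75/58 39/73/56 37/66/53 34/60/48 31/54/43 32/50/41 36/49/44 44/51/49 54/57/56 61/62/62 64/64/65 67/66/68 69/68/70 70/69/72 69/68/71 69/68/71
-10 before 44/79/61 41/75/57 35/67/50 30/58/44 27/50/40 24/41/35 23/33/28 24/29/26 28/29/27 34/34/32 44/43/40 54/53/49 64/62/58 71/68/65 76/73/69 79/77/72
-10 now 25/53/38 28/55/40 27/53/40 28/51/39 29/48/38 32/45/38 37/44/39 44/46/44 52/52/53 59/58/60 64/64/65 67/66/68 68/67/70 68/67/70 66/66/68 66/66/67
```

```bash

for i in 1 2 3; do python3 -m creep '[{"x":-12,"y":0,"z":0,"rx":0,"ry":0,"rz":0,"hand":10},{"x":0,"y":0,"z":-3,"rx":0,"ry":0,"rz":0,"hand":10},{"x":7,"y":0,"z":0,"rx":0,"ry":0,"rz":0,"hand":10},{"x":5,"y":0,"z":0,"rx":0,"ry":0,"rz":0,"hand":10}]' 120 | egrep 'clock|eef|contact|rot'; done

```

```text
clock: 24.7
eef_pos: [790.3, 164.3, 72.2]
tcp_rot: [3.139, 0.017, 2.967]
contact_force: [30.6, -9.0, 0.3]
clock: 25.2
eef_pos: [790.3, 164.3, 75.1]
tcp_rot: [3.14, 0.017, 2.967]
contact_force: [30.1, -9.3, -0.7]
clock: 25.7
eef_pos: [790.3, 164.2, 78.0]
tcp_rot: [3.14, 0.016, 2.967]
contact_force: [31.0, -8.9, 0.5]
```

```bash

for i in 1 2 3 4; do python3 -m creep '[{"x":-12,"y":0,"z":0,"rx":0,"ry":0,"rz":0,"hand":10},{"x":0,"y":0,"z":-3,"rx":0,"ry":0,"rz":0,"hand":10},{"x":7,"y":0,"z":0,"rx":0,"ry":0,"rz":0,"hand":10},{"x":5,"y":0,"z":0,"rx":0,"ry":0,"rz":0,"hand":10}]' 120 | egrep 'clock|eef|contact'; done

```

```text
clock: 26.2
eef_pos: [790.2, 164.2, 81.0]
contact_force: [30.7, -8.7, 0.5]
clock: 26.7
eef_pos: [790.2, 164.2, 84.1]
contact_force: [31.5, -9.1, 0.4]
clock: 27.2
eef_pos: [789.9, 164.5, 87.0]
contact_force: [29.1, -8.5, 1.3]
clock: 27.7
eef_pos: [781.7, 165.6, 86.3]
contact_force: [-0.7, -0.5, -2.1]
```

```bash

python3 -c "
from h import *
m=np.array([668.3,185.8,0]);u=np.array([np.cos(2.967),np.sin(2.967),0]);w=np.array([-u[1],u[0],0])
S0=cv2.imread('pics/scene0.png');S=grab_frame('scene')[:,:,::-1].copy();cv2.imwrite('pics/s8f.png',S)
g=lambda I,X:cv2.getRectSubPix(I,(1,1),tuple(map(float,proj('scene',X))))[0,0].tolist()
for z in(73,76,79): print('slot row z',z,' '.join('%d:%d'%(b,g(S0,m+w*b+[0,0,z])[2]) for b in range(-60,62,4)))
# now: roof plane 94..98, green-ness (g-r) along lines parallel to front
for d in(-4,4,10,16):
  print('d',d,' '.join('%d:%d/%d'%(b,*[g(S,m+u*d+w*b+[0,0,94])[k] for k in(2,1)]) for b in range(-60,42,4)))
"

```

```text
slot row z 73 -60:72 -56:73 -52:79 -48:85 -44:84 -40:71 -36:43 -32:35 -28:32 -24:31 -20:24 -16:29 -12:35 -8:35 -4:39 0:36 4:37 8:31 12:28 16:30 20:32 24:37 28:44 32:38 36:41 40:47 44:67 48:78 52:94 56:111 60:124
slot row z 76 -60:71 -56:74 -52:78 -48:85 -44:82 -40:65 -36:31 -32:26 -28:21 -24:21 -20:20 -16:25 -12:30 -8:29 -4:31 0:29 4:26 8:25 12:23 16:20 20:20 24:30 28:33 32:30 36:31 40:43 44:65 48:77 52:92 56:112 60:124
slot row z 79 -60:69 -56:74 -52:75 -48:78 -44:74 -40:57 -36:20 -32:21 -28:21 -24:21 -20:22 -16:23 -12:26 -8:25 -4:24 0:25 4:15 8:20 12:19 16:18 20:17 24:25 28:20 32:24 36:22 40:40 44:63 48:77 52:85 56:112 60:124
d -4 -60:72/70 -56:59/62 -52:50/55 -48:47/52 -44:38/43 -40:19/28 -36:36/40 -32:64/65 -28:71/70 -24:72/72 -20:67/69 -16:71/69 -12:69/68 -8:71/70 -4:70/69 0:73/74 4:71/69 8:69/68 12:68/67 16:48/48 20:42/42 24:75/73 28:87/83 32:115/110 36:136/131 40:142/134
d 4 -60:71/69 -56:46/54 -52:27/47 -48:23/45 -44:25/46 -40:22/47 -36:47/59 -32:76/76 -28:85/83 -24:107/106 -20:113/112 -16:106/106 -12:86/84 -8:71/69 -4:68/68 0:70/68 4:70/70 8:70/69 12:69/68 16:60/62 20:31/33 24:31/36 28:68/65 32:90/87 36:118/115 40:150/144
d 10 -60:71/70 -56:48/57 -52:26/49 -48:28/60 -44:35/63 -40:39/71 -36:51/78 -32:75/91 -28:88/99 -24:89/100 -20:89/101 -16:82/94 -12:68/78 -8:53/57 -4:52/58 0:53/59 4:54/59 8:51/57 12:49/56 16:49/52 20:32/39 24:23/27 28:37/39 32:78/76 36:99/96 40:140/133
d 16 -60:72/71 -56:50/61 -52:37/72 -48:40/77 -44:40/77 -40:42/78 -36:41/76 -32:40/77 -28:42/77 -24:45/80 -20:41/77 -16:40/76 -12:31/63 -8:24/46 -4:27/44 0:25/44 4:24/44 8:29/46 12:21/41 16:28/47 20:21/39 24:26/31 28:23/26 32:53/54 36:91/87 40:113/109
```

The slot spans b = -38.7 to +42, centred at +1.7, but the blade is centred at about -2.4. So it's off sideways by about 4 mm, and I'll shift by tool y -4.

```bash

python3 -m creep '[{"x":-12,"y":0,"z":0,"rx":0,"ry":0,"rz":0,"hand":10},{"x":-10,"y":-4,"z":0,"rx":0,"ry":0,"rz":0,"hand":10},{"x":0,"y":0,"z":10,"rx":0,"ry":0,"rz":0,"hand":10},{"x":0,"y":0,"z":11,"rx":0,"ry":0,"rz":0,"hand":10},{"x":0,"y":0,"z":0,"rx":0,"ry":0,"rz":0,"hand":10},{"x":7,"y":0,"z":0,"rx":0,"ry":0,"rz":0,"hand":10},{"x":5,"y":0,"z":0,"rx":0,"ry":0,"rz":0,"hand":10},{"x":5,"y":0,"z":0,"rx":0,"ry":0,"rz":0,"hand":10},{"x":5,"y":0,"z":0,"rx":0,"ry":0,"rz":0,"hand":10}]' 120

```

```text
clock: 28.88
eef_pos: [789.6, 160.4, 69.6]
tcp_rot: [3.139, 0.016, 2.967]
contact_force: [26.0, -7.1, 0.0]
opening: 0.222
grasp_force: 120.0
```

```bash

python3 -c "
from h import *
m=np.array([668.3,185.8,0]);u=np.array([np.cos(2.967),np.sin(2.967),0]);w=np.array([-u[1],u[0],0])
S0=cv2.imread('pics/scene0.png');S=cv2.imread('pics/s8f.png')
g=lambda I,X:np.array(cv2.getRectSubPix(I,(1,1),tuple(map(float,proj('scene',X))))[0,0].tolist(),float)
def cross(I,P,dirn,rng,ch):
    t=np.arange(*rng,1.);v=np.array([ch(g(I,P+dirn*k)) for k in t]);a,b=np.median(v[:8]),np.median(v[-8:]);h=(a+b)/2
    i=np.where((v[:-1]-h)*(v[1:]-h)<=0)[0]; return (round(t[i[0]]+(h-v[i[0]])/(v[i[0]+1]-v[i[0]]),1),round(a),round(b)) if len(i) else None
sat=lambda c:(c[1]-c[2])/max(c[1],1)*100
print('tip edge d at b (z98 plane)',[(b,cross(S,m+w*b+[0,0,98],u,(-6,30),sat)) for b in range(-34,16,4)])
print('right side edge b at d',[(d,cross(S,m+u*d+w*-38+[0,0,98],w,(-14,14),lambda c:c[2])) for d in (-70,-60,-50,-40,-30,-20,-12,-4,0,4)])
print('rack front green edge d at b (z94)',[(b,cross(S0,m+w*b+[0,0,94],u,(-20,25),sat)) for b in range(-46,50,8)])
print('rack back green edge',[(b,cross(S0,m+u*94+w*b+[0,0,94],u,(-20,20),sat)) for b in range(-46,50,8)])
print('rack right green edge b',[(d,cross(S0,m+u*d-w*55+[0,0,94],w,(-16,16),sat)) for d in range(8,90,10)])
print('rack left green edge b',[(d,cross(S0,m+u*d+w*55+[0,0,94],w,(-16,16),sat)) for d in range(8,90,10)])
"

```

```text
tip edge d at b (z98 plane) [(-34, (np.float64(9.2), 3, 48)), (-30, (np.float64(10.2), -2, 48)), (-26, (np.float64(10.0), -1, 48)), (-22, (np.float64(10.4), 0, 50)), (-18, (np.float64(10.0), 0, 46)), (-14, (np.float64(10.2), 0, 47)), (-10, (np.float64(10.1), -1, 48)), (-6, (np.float64(10.3), -1, 45)), (-2, (np.float64(10.4), -1, 48)), (2, (np.float64(10.3), -1, 44)), (6, (np.float64(9.7), -1, 42)), (10, (np.float64(10.3), -2, 49)), (14, (np.float64(10.4), 0, 49))]
right side edge b at d [(-70, (np.float64(-1.1), 72, 64)), (-60, (np.float64(-1.1), 72, 66)), (-50, (np.float64(-13.2), 72, 67)), (-40, (np.float64(-2.5), 73, 67)), (-30, (np.float64(-10.9), 68, 67)), (-20, (np.float64(-13.9), 68, 67)), (-12, (np.float64(-11.8), 68, 70)), (-4, (np.float64(3.3), 38, 70)), (0, (np.float64(2.3), 22, 72)), (4, (np.float64(1.9), 22, 96))]
rack front green edge d at b (z94) [(-46, (np.float64(-2.6), -1, 46)), (-38, (np.float64(-5.3), -3, 48)), (-30, (np.float64(-5.6), -3, 48)), (-22, (np.float64(-5.1), -4, 48)), (-14, (np.float64(-4.6), -3, 46)), (-6, (np.float64(-5.7), -3, 47)), (2, (np.float64(
[... 576 characters left out ...]
6, -1)), (42, (np.float64(-2.6), 44, -2))]
rack right green edge b [(8, (np.float64(-0.7), -2, 49)), (18, (np.float64(-1.1), -3, 46)), (28, (np.float64(-1.1), -3, 47)), (38, (np.float64(-1.1), -1, 48)), (48, (np.float64(-1.1), -3, 46)), (58, (np.float64(-1.2), -3, 46)), (68, (np.float64(-0.9), -1, 46)), (78, (np.float64(-1.2), -2, 44)), (88, (np.float64(-0.2), -1, 39))]
rack left green edge b [(8, (np.float64(-1.9), 49, -2)), (18, (np.float64(-2.0), 48, -2)), (28, (np.float64(-2.2), 49, -1)), (38, (np.float64(-2.1), 49, -2)), (48, (np.float64(-2.0), 48, -2)), (58, (np.float64(-1.8), 47, 0)), (68, (np.float64(-2.3), 45, -2)), (78, (np.float64(-2.3), 44, -2)), (88, (np.float64(-2.4), 43, -2))]
```

Vision shows the tip edge parallel to the rack (d 10.0–10.4 mm across its width), so yaw and roll are right and the sideways error is small. A hard push makes the tip stick and pivot in the grip. I'll touch the face lightly above the slot and slide down it until the tip drops in.

```bash

python3 -m creep '[{"x":-12,"y":0,"z":0,"rx":0,"ry":0,"rz":0,"hand":10},{"x":0,"y":2.5,"z":-8,"rx":0,"ry":0,"rz":0,"hand":10},{"x":0,"y":0,"z":-6,"rx":0,"ry":0,"rz":0,"hand":10},{"x":4,"y":0,"z":0,"rx":0,"ry":0,"rz":0,"hand":10},{"x":2,"y":0,"z":0,"rx":0,"ry":0,"rz":0,"hand":10}]' 120 | egrep 'clock|eef|contact'
for i in 1 2 3 4 5; do python3 -m creep '[{"x":0,"y":0,"z":1.5,"rx":0,"ry":0,"rz":0,"hand":10},{"x":0,"y":0,"z":1.5,"rx":0,"ry":0,"rz":0,"hand":10},{"x":0,"y":0,"z":0,"rx":0,"ry":0,"rz":0,"hand":10}]' 120 | egrep 'clock|eef|contact'; done

```

```text
clock: 29.5
eef_pos: [790.3, 162.7, 80.7]
contact_force: [9.2, -2.1, -0.8]
clock: 29.88
eef_pos: [790.4, 162.7, 77.8]
contact_force: [5.4, -1.0, 0.3]
clock: 30.25
eef_pos: [790.3, 162.7, 74.8]
contact_force: [6.0, -0.8, 0.7]
clock: 30.62
eef_pos: [790.4, 162.7, 71.8]
contact_force: [6.2, -1.3, 1.6]
clock: 31.0
eef_pos: [790.4, 162.7, 68.8]
contact_force: [5.8, -1.5, 0.4]
clock: 31.38
eef_pos: [790.4, 162.7, 65.8]
contact_force: [4.5, -1.3, 0.6]
```

```bash

for i in 1 2 3 4 5; do python3 -m creep '[{"x":0,"y":0,"z":1.5,"rx":0,"ry":0,"rz":0,"hand":10},{"x":0,"y":0,"z":1.5,"rx":0,"ry":0,"rz":0,"hand":10},{"x":0,"y":0,"z":0,"rx":0,"ry":0,"rz":0,"hand":10}]' 120 | egrep 'eef|contact'; done

```

```text
eef_pos: [790.4, 162.7, 62.8]
contact_force: [5.8, -1.4, 0.5]
eef_pos: [790.4, 162.7, 59.8]
contact_force: [5.3, -1.6, 0.5]
eef_pos: [790.3, 162.7, 56.7]
contact_force: [5.4, -1.3, 0.6]
eef_pos: [790.4, 162.7, 53.8]
contact_force: [5.2, -1.4, 0.6]
eef_pos: [790.4, 162.7, 50.7]
contact_force: [5.3, -1.1, 0.3]
```

The contact stays at one x for every height, like a vertical post. So a corner of the blade must be catching a side post. The wrist moment should show which side.

```bash

python3 -m creep '[{"x":0,"y":0,"z":-7,"rx":0,"ry":0,"rz":0,"hand":10},{"x":4,"y":0,"z":-7,"rx":0,"ry":0,"rz":0,"hand":10},{"x":0,"y":0,"z":0,"rx":0,"ry":0,"rz":0,"hand":10}]' 120 | egrep 'eef|contact|rot'
python3 -c "
from h import *
s=sense();F=s['contact_force'];M=s['wrist_torque']*1000
u=np.array([np.cos(2.967),np.sin(2.967),0]);w=np.array([-u[1],u[0],0])
print(F.round(1),M.round(0),'F along u,w',(F@u).round(1),(F@w).round(1))
print('M along u,w,z',(M@u).round(0),(M@w).round(0),M[2].round(0))
# about TCP: Mz = a*Fw - b*Fu with a=125
print('b if about TCP',(125*(F@w)-M[2])/(F@u))
print('q',s['qpos'].round(2))
"

```

```text
eef_pos: [787.4, 163.4, 65.4]
tcp_rot: [3.14, 0.006, 2.967]
contact_force: [8.3, -0.6, -2.0]
[ 8.3 -0.6 -2. ] [ -275. -1767.  -234.] F along u,w -8.2 -0.9
M along u,w,z -36.0 1788.0 -234.0
b if about TCP -15.080140435216558
q [ 0.2   0.75  1.29 -0.    1.09 -1.19]
```

```bash

python3 -m creep '[{"x":-3,"y":-1.5,"z":0,"rx":0,"ry":0,"rz":0,"hand":10},{"x":3,"y":-1,"z":0,"rx":0,"ry":0,"rz":0,"hand":10},{"x":4,"y":0,"z":0,"rx":0,"ry":0,"rz":0,"hand":10},{"x":0,"y":0,"z":0,"rx":0,"ry":0,"rz":0,"hand":10}]' 120 | egrep 'clock|eef|contact|rot'
python3 -c "
from h import *
s=sense();F=s['contact_force'];M=s['wrist_torque']*1000
u=np.array([np.cos(2.967),np.sin(2.967),0]);w=np.array([-u[1],u[0],0])
print(F.round(1),M.round(0),'F along u,w',(F@u).round(1),(F@w).round(1), 'b',(125*(F@w)-M[2])/(F@u))
"

```

```text
clock: 34.12
eef_pos: [786.5, 160.9, 66.7]
tcp_rot: [3.139, 0.013, 2.966]
contact_force: [18.4, -3.9, -1.2]
[18.4 -3.9 -1.2] [ -711. -3465.  -430.] F along u,w -18.8 0.7 b -27.430649771732995
```

```bash

python3 -m creep '[{"x":-10,"y":-2,"z":0,"rx":0,"ry":0,"rz":0,"hand":10},{"x":0,"y":-2,"z":0,"rx":0,"ry":0,"rz":0,"hand":10},{"x":5,"y":0,"z":0,"rx":0,"ry":0,"rz":0,"hand":10},{"x":5,"y":0,"z":0,"rx":0,"ry":0,"rz":0,"hand":10},{"x":0,"y":0,"z":0,"rx":0,"ry":0,"rz":0,"hand":10}]' 120 | egrep 'clock|eef|contact|rot'
python3 -c "
from h import *
s=sense();F=s['contact_force'];M=s['wrist_torque']*1000
u=np.array([np.cos(2.967),np.sin(2.967),0]);w=np.array([-u[1],u[0],0])
print(F.round(1),M.round(0),'F along u,w',(F@u).round(1),(F@w).round(1), 'b',(125*(F@w)-M[2])/(F@u))
"

```

```text
clock: 34.75
eef_pos: [785.7, 156.2, 66.6]
tcp_rot: [3.141, 0.013, 2.967]
contact_force: [17.9, -7.6, -1.0]
[17.9 -7.6 -1. ] [-1399. -3621.    -0.] F along u,w -19.0 4.3 b -28.5262778202198
```

```bash

python3 -m creep '[{"x":-12,"y":0,"z":0,"rx":0,"ry":0,"rz":0,"hand":10},{"x":-2,"y":2,"z":-15,"rx":0,"ry":0,"rz":0,"hand":10},{"x":0,"y":3,"z":-25,"rx":0,"ry":0,"rz":0,"hand":10},{"x":12,"y":0,"z":0,"rx":0,"ry":0,"rz":0,"hand":10},{"x":25,"y":0,"z":0,"rx":0,"ry":0,"rz":0,"hand":10},{"x":30,"y":0,"z":0,"rx":0,"ry":0,"rz":0,"hand":10},{"x":20,"y":0,"z":0,"rx":0,"ry":0,"rz":0,"hand":10},{"x":4,"y":0,"z":5,"rx":0,"ry":0,"rz":0,"hand":10},{"x":0,"y":0,"z":5,"rx":0,"ry":0,"rz":0,"hand":10}]' 120 | egrep 'clock|eef|contact'
for i in 1 2; do python3 -m creep '[{"x":0,"y":0,"z":4,"rx":0,"ry":0,"rz":0,"hand":10},{"x":0,"y":0,"z":2,"rx":0,"ry":0,"rz":0,"hand":10}]' 120 | egrep 'clock|eef|contact'; done

```

```text
clock: 35.88
eef_pos: [704.5, 176.2, 93.3]
contact_force: [1.0, 0.5, -2.1]
clock: 36.12
eef_pos: [705.6, 175.9, 88.1]
contact_force: [-0.2, -1.5, 2.5]
clock: 36.38
eef_pos: [706.5, 176.0, 82.7]
contact_force: [-0.7, -0.9, 16.4]
```

```bash

python3 -m creep '[{"x":0,"y":0,"z":-1,"rx":0,"ry":0,"rz":0,"hand":24},{"x":0,"y":0,"z":0,"rx":0,"ry":0,"rz":0,"hand":35},{"x":0,"y":0,"z":0,"rx":0,"ry":0,"rz":0,"hand":40},{"x":0,"y":0,"z":4,"rx":0,"ry":0,"rz":0,"hand":40},{"x":0,"y":0,"z":4,"rx":0,"ry":0,"rz":0,"hand":40},{"x":0,"y":0,"z":2,"rx":0,"ry":0,"rz":0,"hand":40}]' 60 | egrep 'clock|eef|contact|open'
python3 -c "
from h import *
m=np.array([668.3,185.8,0]);u=np.array([np.cos(2.967),np.sin(2.967),0]);w=np.array([-u[1],u[0],0])
S=cv2.imread('pics/scene0.png')
I=grab_frame('scene')[:,:,::-1].copy();cv2.imwrite('pics/s9f.png',I)
g=lambda X:np.array(cv2.getRectSubPix(I,(1,1),tuple(map(float,proj('scene',X))))[0,0].tolist(),float)
print('sat% map rows d, cols b -58..50 step 4, z98')
for d in range(-30,104,6): print(d,' '.join('%d'%((c[1]-c[2])/max(c[1],1)*100) for c in (g(m+u*d+w*b+[0,0,97]) for b in range(-58,52,4))))
"

```

```text
clock: 37.12
eef_pos: [704.6, 176.0, 72.3]
contact_force: [-0.1, -0.1, 0.6]
opening: 0.465
sat% map rows d, cols b -58..50 step 4, z98
-30 -2 -3 0 -1 3 -7 -13 -7 7 -6 6 -36 -9 15 -58 -64 -107 -107 -117 -52 -7 -5 -25 50 5 28 -33 -5
-24 -4 -8 1 -3 -6 0 20 10 -5 46 -6 -5 17 15 -22 -11 -20 -36 -46 -15 45 0 -18 6 0 9 -5 0
-18 -4 -1 -6 -1 -3 -5 -15 -2 0 -20 15 28 -23 0 -42 6 -30 -15 9 10 -23 15 0 11 6 21 8 10
-12 -4 -3 -3 -5 -9 0 0 2 2 -7 -15 -33 53 23 7 0 -11 54 7 20 -8 12 -5 4 17 11 7 2
-6 0 1 3 4 -4 0 0 -1 0 -1 2 2 0 5 6 -13 -10 20 45 -9 -10 12 9 1 -2 -4 -4 -4
0 3 34 45 36 4 0 0 0 0 -1 -2 2 0 -11 0 20 0 -30 29 -6 7 10 -2 -4 -4 -5 -3 -3
6 6 41 48 46 15 0 0 0 1 -3 0 -4 0 -7 -7 -16 -16 0 0 13 5 -2 -2 -5 -6 -4 -6 -3
12 3 33 47 60 48 40 27 4 -1 0 0 -3 -1 -2 0 -23 23 0 9 3 -4 -4 -3 -1 -2 -4 -6 -4
18 3 41 52 47 48 46 19 1 -1 0 -1 -1 -1 0 0 29 10 8 15 -2 -2 -6 -4 -4 -5 -4 -5 -4
24 0 38 51 48 48 50 26 4 -1 -3 -3 1 1 -1 0 -3 5 12 5 -3 -2 -5 -4 -4 -2 -4 -7 -4
30 4 39 42 46 45 43 29 3 0 -1 -1 -3 0 0 -1 0 3 6 -1 -3 -4 -5 -1 -3 -5 -5 -4 -4
36 8 39 52 44 50 41 28 -1 0 -1 -3 -1 0 1 -3 0 0 2 -1 -3 -4 2 
[... 177 characters left out ...]
 39 47 45 52 21 0 -1 -1 -1 -3 -3 0 0 -1 0 -1 1 -2 -3 0 3 6 -1 -9 -2 -3
60 6 45 46 39 47 44 24 0 0 0 0 0 -4 -1 3 0 0 0 -1 -1 -2 -7 8 2 -4 -4 -6 -2
66 8 33 44 39 46 44 21 1 0 1 1 0 0 -1 0 -1 -3 -3 0 -3 -1 -2 -4 -1 -3 -5 -3 -6
72 8 34 40 36 36 39 23 1 0 -1 0 0 -1 -1 -1 -2 0 -1 -3 0 -4 -4 0 -5 -5 -4 -5 -3
78 6 32 35 37 37 38 23 2 0 0 0 0 0 -1 0 -1 -1 -1 -3 -4 -2 -2 -5 -4 -4 -1 -3 -4
84 6 33 39 38 40 43 32 14 9 8 11 9 9 10 8 11 10 10 3 -4 -4 -3 -5 -4 -3 -3 -4 -4
90 0 8 15 16 16 20 29 31 26 26 23 30 32 25 19 13 14 12 3 -2 -2 -2 -3 -6 -4 -5 -4 -3
96 0 -1 0 -1 0 0 0 0 -2 -1 0 1 -1 -3 0 -1 0 0 1 -3 -3 -4 -3 -5 -4 -3 -3 -5
102 0 -1 -1 0 0 -1 0 -2 -2 -4 -3 -1 -3 -4 0 -1 0 0 -1 5 -1 -5 -4 -3 -4 -4 -5 -5
```

The blade lies flat on the roof, its right edge straight at b = -34 from d = 12 to 84, so yaw is right and it's centred on the slot. I'll regrip deeper now that it is level.

```bash

python3 -m creep '[{"x":0,"y":0,"z":0,"rx":0,"ry":0,"rz":0,"hand":10},{"x":0,"y":0,"z":0,"rx":0,"ry":0,"rz":0,"hand":10},{"x":0,"y":0,"z":0,"rx":0,"ry":0,"rz":0,"hand":10},{"x":0,"y":0,"z":0,"rx":0,"ry":0,"rz":0,"hand":10}]' 100 | egrep 'clock|eef|contact|open|grasp'

```

```text
clock: 37.67
eef_pos: [704.9, 176.1, 73.1]
contact_force: [-2.8, 0.2, 2.0]
opening: 0.236
grasp_force: 97.8
```

```bash

python3 -m creep '[{"x":0,"y":0,"z":-5,"rx":0,"ry":0,"rz":0,"hand":10},{"x":-15,"y":0,"z":-1,"rx":0,"ry":0,"rz":0,"hand":10},{"x":-30,"y":0,"z":0,"rx":0,"ry":0,"rz":0,"hand":10},{"x":-30,"y":0,"z":0,"rx":0,"ry":0,"rz":0,"hand":10},{"x":-20,"y":0,"z":0,"rx":0,"ry":0,"rz":0,"hand":10},{"x":0,"y":0,"z":10,"rx":0,"ry":0,"rz":0,"hand":10},{"x":0,"y":0,"z":10,"rx":0,"ry":0,"rz":0,"hand":10},{"x":0,"y":0,"z":6,"rx":0,"ry":0,"rz":0,"hand":10},{"x":0,"y":0,"z":0,"rx":0,"ry":0,"rz":0,"hand":10}]' 100 | egrep 'clock|eef|contact'
python3 -m creep '[{"x":4,"y":0,"z":0,"rx":0,"ry":0,"rz":0,"hand":10},{"x":4,"y":0,"z":0,"rx":0,"ry":0,"rz":0,"hand":10},{"x":4,"y":0,"z":0,"rx":0,"ry":0,"rz":0,"hand":10}]' 100 | egrep 'clock|eef|contact'

```

```text
clock: 38.8
eef_pos: [797.5, 159.7, 52.0]
contact_force: [0.6, 0.9, -2.2]
clock: 39.17
eef_pos: [788.7, 161.4, 54.2]
contact_force: [12.5, -3.1, -0.8]
```

```bash
cat > prof.py <<'E'
from h import *
m=np.array([668.3,185.8,0]);u=np.array([np.cos(2.967),np.sin(2.967),0]);w=np.array([-u[1],u[0],0])
S0=cv2.imread('pics/scene0.png');I=grab_frame('scene')[:,:,::-1].copy();cv2.imwrite('pics/sa.png',I)
g=lambda J,X:cv2.getRectSubPix(J,(1,1),tuple(map(float,proj('scene',X))))[0,0].tolist()
print('z   ',list(range(100,46,-3)))
for b in(-52,-44,-38,-32,-26,-20,-12,-4,4,12):
    for n,J in(('S0',S0),('now',I)): print(b,n,' '.join('%d/%d'%(c[2],c[1]) for c in (g(J,m+w*b+[0,0,z]) for z in range(100,46,-3))))
E
python3 prof.py; python3 -c "
from h import *
s=sense();F=s['contact_force'];M=s['wrist_torque']*1000
u=np.array([np.cos(2.967),np.sin(2.967),0]);w=np.array([-u[1],u[0],0])
print(F.round(1),M.round(0),'F u,w',(F@u).round(1),(F@w).round(1),'b',(125*(F@w)-M[2])/(F@u),'Mu',M@u,'Mw',M@w)"
```

```text
z    [100, 97, 94, 91, 88, 85, 82, 79, 76, 73, 70, 67, 64, 61, 58, 55, 52, 49]
-52 S0 42/77 39/73 40/69 43/66 51/66 61/69 69/73 75/76 78/77 79/76 79/76 79/76 78/76 77/75 76/75 78/76 79/78 79/77
-52 now 34/60 29/53 29/49 30/46 36/49 46/54 53/58 59/62 64/64 69/68 71/69 69/69 69/69 70/68 70/68 70/69 71/70 70/69
-44 S0 40/81 40/77 39/71 41/67 45/63 53/65 64/69 74/75 82/81 84/83 84/83 84/81 83/80 82/78 80/77 79/77 79/78 80/78
-44 now 38/70 34/64 31/57 29/51 28/44 36/46 47/51 55/56 60/60 63/63 67/65 67/66 65/65 65/65 66/66 67/66 67/66 67/66
-38 S0 40/79 39/74 37/69 34/63 31/57 29/48 28/40 38/43 48/47 55/55 63/62 70/67 77/72 79/75 81/78 80/78 79/78 80/78
-38 now 36/75 37/72 38/69 32/59 25/50 22/41 21/34 27/34 32/36 39/41 46/46 52/51 57/56 61/59 64/62 66/64 67/65 68/65
-32 S0 38/77 41/76 40/71 36/65 31/56 25/44 21/36 21/31 26/32 35/37 45/44 55/52 65/60 72/69 77/74 78/76 79/76 79/76
-32 now 38/76 38/71 35/65 31/60 30/54 30/48 31/43 32/40 35/39 38/40 42/44 46/49 51/54 57/60 61/63 64/64 66/65 66/64
-26 S0 40/77 37/73 35/66 33/59 29/50 26/41 22/34 18/27 23/28 31/32 41/42 51/51 60/59 69/66 74/71 
[... 706 characters left out ...]
83/80 82/80
-4 now 28/51 26/51 21/50 22/48 25/46 29/44 33/42 39/44 44/45 52/52 59/59 63/63 66/66 70/70 72/73 73/73 74/74 73/71
4 S0 40/76 37/72 34/65 31/58 26/49 21/39 15/30 15/26 26/30 37/36 48/46 57/56 65/64 71/71 75/73 78/76 81/79 83/81
4 now 20/41 21/40 19/38 19/36 21/34 24/33 28/35 34/39 44/46 53/53 59/60 64/64 68/67 70/69 71/72 70/72 67/68 66/65
12 S0 38/75 39/74 36/69 28/60 23/50 20/41 19/33 19/26 23/27 28/32 40/41 52/51 61/59 69/66 74/71 77/75 79/77 80/77
12 now 22/44 22/42 21/40 18/37 20/35 25/34 30/35 36/36 43/43 52/51 57/57 61/62 65/65 68/67 68/68 69/68 70/69 71/70
[ 6.3 -1.6 -2.8] [ -456. -1220.     2.] F u,w -6.5 0.5 b -9.33898598530119 Mu 237.1821066793418 Mw 1280.1898751741935
```

```bash

for i in 1 2 3 4; do python3 -m creep '[{"x":0,"y":0,"z":-1,"rx":0,"ry":0,"rz":0,"hand":10},{"x":0,"y":0,"z":-1,"rx":0,"ry":0,"rz":0,"hand":10}]' 100 | egrep 'eef|contact'; done
for i in 1 2 3 4 5 6 7; do python3 -m creep '[{"x":0,"y":0,"z":1.5,"rx":0,"ry":0,"rz":0,"hand":10},{"x":0,"y":0,"z":1.5,"rx":0,"ry":0,"rz":0,"hand":10}]' 100 | egrep 'clock|eef|contact'; done

```

```text
eef_pos: [788.6, 161.3, 55.7]
contact_force: [6.2, -2.3, -5.0]
eef_pos: [788.6, 161.3, 57.6]
contact_force: [6.3, -1.2, -5.3]
eef_pos: [788.7, 161.3, 59.7]
contact_force: [6.7, -1.0, -5.2]
eef_pos: [788.7, 161.3, 61.6]
contact_force: [6.1, -1.5, -5.5]
clock: 40.48
eef_pos: [788.9, 161.4, 59.6]
contact_force: [6.4, -1.2, 0.9]
clock: 40.72
eef_pos: [788.9, 161.6, 56.7]
contact_force: [5.9, -1.1, 0.1]
clock: 40.98
eef_pos: [788.9, 161.6, 53.7]
contact_force: [6.0, -1.2, 0.7]
clock: 41.22
eef_pos: [788.9, 161.6, 50.7]
contact_force: [6.1, -1.0, 1.7]
clock: 41.48
eef_pos: [788.9, 161.6, 47.7]
contact_force: [5.7, -1.7, 2.1]
clock: 41.72
eef_pos: [789.0, 161.6, 44.7]
contact_force: [5.2, -1.3, 1.8]
clock: 41.98
eef_pos: [788.9, 161.6, 41.7]
contact_force: [4.1, -0.4, 0.6]
```

Sliding across the whole height never drops in, so this face acts as a closed one. The top camera sees the face nearer the robot, so I'll check that for a slot using the first frame.

```bash
python3 -c "
from h import *
m=np.array([668.3,185.8,0]);u=np.array([np.cos(2.967),np.sin(2.967),0]);w=np.array([-u[1],u[0],0])
T=cv2.imread('pics/top0.png')
g=lambda J,X:cv2.getRectSubPix(J,(1,1),tuple(map(float,proj('top',X))))[0,0].tolist()
zs=list(range(110,-30,-6));print('z',zs)
for b in(-60,-50,-44,-38,-30,-20,-10,0,10,20,30,38,44,50,60):
    print(b,' '.join('%d/%d'%(c[2],c[1]) for c in (g(T,m+u*92+w*b+[0,0,z]) for z in zs)))
p=proj('top',m+u*92+[0,0,76]);print('px of near face slot',p, proj('top',m+u*92+[0,0,94]),proj('top',m+u*92))
"

```

```text
z [110, 104, 98, 92, 86, 80, 74, 68, 62, 56, 50, 44, 38, 32, 26, 20, 14, 8, 2, -4, -10, -16, -22, -28]
-60 166/163 165/163 165/163 162/160 156/155 152/151 147/147 141/141 137/137 133/132 127/125 120/118 115/112 111/108 107/104 104/102 104/102 105/102 107/104 106/104 105/103 105/103 105/103 107/105
-50 104/130 89/122 80/116 74/111 72/105 72/100 73/97 75/92 76/85 79/85 82/84 85/83 87/84 88/85 89/85 90/86 91/87 92/89 94/90 95/92 98/94 100/96 102/99 103/101
-44 72/121 72/119 71/117 70/112 69/107 69/100 70/93 72/87 75/85 77/82 79/80 81/80 83/81 86/82 86/82 87/83 89/86 91/88 91/89 93/91 96/94 99/96 101/99 104/101
-38 73/121 73/119 70/114 69/110 69/105 68/98 67/91 69/88 72/84 75/80 78/81 82/80 84/81 86/83 89/86 90/86 90/86 90/87 92/89 94/91 96/93 99/96 102/99 105/102
-30 73/120 72/118 71/117 69/112 66/106 65/99 67/93 69/86 73/83 77/82 81/81 83/81 85/82 87/83 87/84 87/85 88/86 90/87 92/89 93/90 95/93 98/96 100/99 102/100
-20 73/120 71/118 69/114 68/112 69/105 68/99 68/94 69/89 70/83 73/80 78/81 82/81 84/82 86/83 88/84 88/85 89/85 89/86 91/89 94/92 96/94 98/95 100/98 102/101
-10 72/119 71/118
[... 821 characters left out ...]
 79/83 82/83 85/83 86/84 87/85 88/85 89/86 90/87 91/88 92/89 93/91 94/93 96/95 98/97
44 73/122 73/121 74/119 73/117 72/112 72/107 72/102 72/95 73/87 76/84 80/84 84/84 86/84 87/85 88/85 88/85 88/86 89/86 90/87 92/89 94/92 99/96 104/102 110/107
50 73/122 72/120 70/116 69/109 69/102 71/97 75/93 80/90 85/89 90/90 93/91 93/91 93/91 94/91 94/91 94/92 96/94 102/99 107/104 114/111 122/120 130/128 138/136 145/144
60 90/90 94/93 99/96 103/99 106/103 108/106 115/113 122/120 129/127 135/132 141/138 146/143 150/147 153/151 156/154 159/156 161/158 163/160 163/160 162/160 162/160 162/160 162/160 162/160
px of near face slot [257.08758389 206.26674225] [256.32844631 205.15419698] [260.10660361 210.69123155]
```

```bash
cat > mz.py <<'E'
from h import *
s=sense();F=s['contact_force'];M=s['wrist_torque']*1000
u=np.array([np.cos(2.967),np.sin(2.967),0]);w=np.array([-u[1],u[0],0]);r=s['eef_pos']-np.array([668.3,185.8,0])
print('t',round(s['clock'],2),'d_tip',round(r@u+125,1),'b_hand',round(r@w,1),'z',round(s['eef_pos'][2],1),'Fu,Fw,Fz',(F@u).round(1),(F@w).round(1),F[2].round(1),'Mz',M[2].round(0),'b',round((125*(F@w)-M[2])/(F@u),1))
E
python3 -m creep '[{"x":-8,"y":0,"z":0,"rx":0,"ry":0,"rz":0,"hand":10},{"x":0,"y":-4,"z":-10.5,"rx":0,"ry":0,"rz":0,"hand":10},{"x":5,"y":0,"z":0,"rx":0,"ry":0,"rz":0,"hand":10},{"x":6,"y":0,"z":0,"rx":0,"ry":0,"rz":0,"hand":10}]' 100 >/dev/null; python3 mz.py
python3 -m creep '[{"x":-10,"y":0,"z":0,"rx":0,"ry":0,"rz":0,"hand":10},{"x":0,"y":-5,"z":0,"rx":0,"ry":0,"rz":0,"hand":10},{"x":5,"y":0,"z":0,"rx":0,"ry":0,"rz":0,"hand":10},{"x":5,"y":0,"z":0,"rx":0,"ry":0,"rz":0,"hand":10}]' 100 >/dev/null; python3 mz.py
python3 -m creep '[{"x":-10,"y":7,"z":0,"rx":0,"ry":0,"rz":0,"hand":10},{"x":0,"y":7,"z":0,"rx":0,"ry":0,"rz":0,"hand":10},{"x":5,"y":0,"z":0,"rx":0,"ry":0,"rz":0,"hand":10},{"x":5,"y":0,"z":0,"rx":0,"ry":0,"rz":0,"hand":10}]' 100 >/dev/null; python3 mz.py

```

```text
t 42.48 d_tip 2.2 b_hand 7.3 z 52.8 Fu,Fw,Fz -25.3 4.0 0.6 Mz -66.0 b -22.1
t 42.98 d_tip 2.3 b_hand 12.8 z 52.1 Fu,Fw,Fz -25.2 6.2 -2.7 Mz -1.0 b -30.8
t 43.48 d_tip 2.2 b_hand -2.5 z 52.2 Fu,Fw,Fz -25.4 1.9 -4.0 Mz -365.0 b -23.9
```

The blade's top edge reads higher on the right: 79 at b = -26 falling to 75.5 at b = +12. The contact point is also on the right. That means the blade is rolled by about 0.1 rad in the grip and wedges across the slot, so I'll roll the tool to level it.

```bash

python3 -m creep '[{"x":-12,"y":-4,"z":0,"rx":0,"ry":0,"rz":0,"hand":10},{"x":0,"y":-4,"z":0,"rx":0.1,"ry":0,"rz":0,"hand":10},{"x":0,"y":0,"z":-3,"rx":0,"ry":0,"rz":0,"hand":10},{"x":5,"y":0,"z":0,"rx":0,"ry":0,"rz":0,"hand":10},{"x":3,"y":0,"z":0,"rx":0,"ry":0,"rz":0,"hand":10},{"x":0,"y":0,"z":0,"rx":0,"ry":0,"rz":0,"hand":10}]' 100 >/dev/null; python3 mz.py
for i in 1 2 3 4; do python3 -m creep '[{"x":0,"y":0,"z":1,"rx":0,"ry":0,"rz":0,"hand":10},{"x":0,"y":0,"z":1,"rx":0,"ry":0,"rz":0,"hand":10}]' 100 >/dev/null; python3 mz.py; done

```

```text
t 44.23 d_tip 2.2 b_hand 6.2 z 54.1 Fu,Fw,Fz -5.1 -0.8 -3.1 Mz -151.0 b -10.5
t 44.48 d_tip 2.1 b_hand 6.3 z 52.4 Fu,Fw,Fz -4.9 0.2 0.5 Mz -77.0 b -21.0
t 44.73 d_tip 2.1 b_hand 6.5 z 50.4 Fu,Fw,Fz -5.6 -1.0 0.3 Mz -74.0 b 8.2
t 44.98 d_tip 2.1 b_hand 6.6 z 48.4 Fu,Fw,Fz -4.6 0.1 0.3 Mz -137.0 b -32.6
t 45.23 d_tip 2.1 b_hand 6.9 z 46.4 Fu,Fw,Fz -5.8 -0.0 1.1 Mz -64.0 b -11.0
```

```bash
python3 - <<'E'
from h import *
m=np.array([668.3,185.8,0]);u=np.array([np.cos(2.967),np.sin(2.967),0]);w=np.array([-u[1],u[0],0])
I=grab_frame('scene')[:,:,::-1].copy();cv2.imwrite('pics/sb.png',I)
# pixel dump, rows/cols around the slot: luminance; rectified onto face plane
G=cv2.cvtColor(I,cv2.COLOR_BGR2GRAY);G0=cv2.cvtColor(cv2.imread('pics/scene0.png'),cv2.COLOR_BGR2GRAY);G9=cv2.cvtColor(cv2.imread('pics/sa.png'),cv2.COLOR_BGR2GRAY)
g=lambda J,X:cv2.getRectSubPix(J,(1,1),tuple(map(float,proj('scene',X))))[0,0]
for nm,J in(('S0',G0),('sa',G9),('now',G)):
  print(nm,'cols b -60..44 step4')
  for z in range(97,30,-4): print(z,' '.join('%3d'%g(J,m+w*b+[0,0,z]) for b in range(-60,46,4)))
E
```

```text
S0 cols b -60..44 step4
97  67  51  61  62  64  62  60  63  59  59  63  61  63  64  61  60  59  60  62  61  62  60  64  61  61  62  63
93  70  56  58  60  59  57  56  58  53  49  57  55  54  55  55  54  53  51  54  55  54  55  53  52  53  57  60
89  71  62  59  58  57  51  50  50  45  42  45  47  44  41  45  42  43  41  43  44  43  41  44  42  42  52  61
85  70  69  66  65  61  48  41  37  38  36  35  38  33  34  35  33  33  32  34  34  31  31  34  32  34  47  63
81  69  71  73  74  69  53  31  30  30  28  30  32  29  30  28  30  23  27  27  26  23  29  24  29  29  44  65
77  69  73  77  83  79  62  31  28  22  24  25  28  29  28  32  31  26  26  24  22  24  30  32  30  31  42  66
73  69  71  77  83  83  70  42  36  33  31  27  28  35  35  39  37  36  30  31  30  34  37  44  37  42  44  67
69  69  70  76  81  82  76  52  47  46  45  44  42  46  46  49  46  49  45  44  43  47  48  53  53  52  53  67
65  69  70  76  80  81  78  61  58  57  56  57  55  58  58  64  59  61  58  57  57  58  59  63  64  63  62  67
61  71  71  75  80  79  79  70  70  67  65  68  64  69  68  71  69  70  68  6
[... 3933 characters left out ...]
21 124 155 163 165 166 168 169 170
53  69  72  76  72  66  65  65  63  63  59  62  99 139 147 149 150 155 152 123 120 153 160 163 164 165 167 169
49  71  72  74  71  65  64  64  64  63  61  59  96 134 145 147 149 152 152 124 117 148 158 161 161 163 166 167
45  72  72  73  69  64  63  65  65  62  61  61  93 130 143 145 148 150 149 125 114 144 155 158 159 161 165 166
41  72  72  75  66  64  64  66  64  64  62  61  90 127 141 145 146 149 148 127 108 140 152 156 158 160 163 165
37  71  71  73  64  66  66  64  65  66  63  59  88 124 139 144 144 148 148 131 104 135 151 154 157 159 160 164
33  70  70  71  64  65  65  63  66  68  61  62  85 119 138 141 144 145 147 133 103 130 150 153 156 157 160 161
```

```bash
python3 -c "
from h import *
print(sense()['tcp_rot'].round(3))"
python3 -m creep '[{"x":2,"y":0,"z":-1,"rx":0,"ry":0,"rz":0,"hand":10},{"x":0,"y":0,"z":-1.5,"rx":0,"ry":0,"rz":0,"hand":10}]' 100 >/dev/null; python3 mz.py
for i in 1 2 3 4 5; do python3 -m creep '[{"x":0,"y":0,"z":-1.5,"rx":0,"ry":0,"rz":0,"hand":10},{"x":0,"y":0,"z":-1.5,"rx":0,"ry":0,"rz":0,"hand":10}]' 100 >/dev/null; python3 mz.py; done

```

```text
[-3.043e+00  2.000e-03  2.966e+00]
t 45.52 d_tip 2.4 b_hand 6.7 z 48.8 Fu,Fw,Fz -11.0 1.3 -7.3 Mz 51.0 b -10.3
t 45.77 d_tip 2.4 b_hand 6.6 z 51.3 Fu,Fw,Fz -11.7 0.6 -7.9 Mz -0.0 b -6.8
t 46.02 d_tip 2.4 b_hand 6.3 z 54.2 Fu,Fw,Fz -11.2 -0.1 -7.8 Mz -36.0 b -2.1
t 46.27 d_tip 2.4 b_hand 6.1 z 57.2 Fu,Fw,Fz -11.1 0.5 -7.6 Mz 23.0 b -3.7
t 46.52 d_tip 2.4 b_hand 5.7 z 60.2 Fu,Fw,Fz -11.9 0.5 -7.3 Mz 35.0 b -1.8
t 46.77 d_tip 2.4 b_hand 5.5 z 63.2 Fu,Fw,Fz -12.2 0.4 -7.3 Mz 40.0 b -1.2
```

```bash

for i in 1 2 3 4 5 6; do python3 -m creep '[{"x":0,"y":0,"z":-1.5,"rx":0,"ry":0,"rz":0,"hand":10},{"x":0,"y":0,"z":-1.5,"rx":0,"ry":0,"rz":0,"hand":10}]' 100 >/dev/null; python3 mz.py; done

```

```text
t 47.02 d_tip 2.4 b_hand 5.2 z 66.1 Fu,Fw,Fz -11.7 1.3 -8.2 Mz -30.0 b -16.4
t 47.27 d_tip 2.4 b_hand 4.9 z 69.1 Fu,Fw,Fz -11.5 0.8 -8.7 Mz -7.0 b -9.5
t 47.52 d_tip 2.4 b_hand 4.6 z 72.0 Fu,Fw,Fz -12.5 -0.2 -7.3 Mz 40.0 b 4.8
t 47.77 d_tip 2.4 b_hand 4.4 z 75.0 Fu,Fw,Fz -11.3 0.4 -7.4 Mz -3.0 b -4.6
t 48.02 d_tip 2.7 b_hand 4.1 z 77.8 Fu,Fw,Fz -11.3 1.0 -9.3 Mz -49.0 b -14.9
t 48.27 d_tip 6.2 b_hand 3.6 z 80.4 Fu,Fw,Fz -0.0 -0.4 -1.7 Mz -6.0 b 2247.6
```

This face is closed over its full height. The tip slides across it with constant contact, so the dark strip must be the back of the stop and the mouth faces the robot. I'll swing the spade round to the near side.

```bash

python3 -m creep '[{"x":0,"y":0,"z":-30,"rx":-0.1,"ry":0,"rz":0,"hand":10},{"x":0,"y":0,"z":-35,"rx":0,"ry":0,"rz":0,"hand":10},{"x":21,"y":0,"z":0,"rx":0,"ry":0,"rz":0.185,"hand":10},{"x":20.6,"y":-3.9,"z":0,"rx":0,"ry":0,"rz":0.185,"hand":10},{"x":19.6,"y":-7.6,"z":0,"rx":0,"ry":0,"rz":0.185,"hand":10},{"x":17.9,"y":-11.1,"z":0,"rx":0,"ry":0,"rz":0.185,"hand":10},{"x":15.5,"y":-14.2,"z":0,"rx":0,"ry":0,"rz":0.185,"hand":10},{"x":12.6,"y":-16.8,"z":0,"rx":0,"ry":0,"rz":0.185,"hand":10},{"x":9.3,"y":-18.8,"z":0,"rx":0,"ry":0,"rz":0.185,"hand":10},{"x":5.7,"y":-20.2,"z":0,"rx":0,"ry":0,"rz":0.185,"hand":10},{"x":1.9,"y":-20.9,"z":0,"rx":0,"ry":0,"rz":0.185,"hand":10},{"x":-2,"y":-20.9,"z":0,"rx":0,"ry":0,"rz":0.185,"hand":10},{"x":-5.8,"y":-20.2,"z":0,"rx":0,"ry":0,"rz":0.185,"hand":10},{"x":-9.4,"y":-18.8,"z":0,"rx":0,"ry":0,"rz":0.185,"hand":10},{"x":-12.7,"y":-16.7,"z":0,"rx":0,"ry":0,"rz":0.185,"hand":10},{"x":-15.6,"y":-14.1,"z":0,"rx":0,"ry":0,"rz":0.185,"hand":10},{"x":-17.9,"y":-11,"z":0,"rx":0,"ry":0,"rz":0.185,"hand":10},{"x":-19.6,"y":-7.5,"z":0,"rx":0,"ry":0,"rz":0.185,"hand":10},{"x":-20.6,"y":-3.8,"z":0,"rx":0,"ry":0,"rz":0.185,"hand":10}]' 110 | egrep 'clock|eef|contact|rot'
python3 -c "
from h import *
go(437.3,223.4,54,-0.175)"

```

```text
clock: 50.65
eef_pos: [433.0, 226.5, 145.6]
tcp_rot: [3.141, 0.001, -0.184]
contact_force: [0.1, -0.6, -2.2]
clock 50.65 pos [433.  226.5 145.6] rot [ 3.141e+00  1.000e-03 -1.840e-01] F [ 0.1 -0.6 -2.2] grip 109.0 open 20.2
rot first [ 0.     0.001 -0.009] then shift [ 4.8  2.3 91.6] | shift w/o turning [ 5.   2.2 91.6]
```

```bash

python3 -m creep '[{"x":0,"y":2.2,"z":25,"rx":0,"ry":0,"rz":-0.009,"hand":10},{"x":0,"y":0,"z":35,"rx":0,"ry":0,"rz":0,"hand":10},{"x":0,"y":0,"z":22,"rx":0,"ry":0,"rz":0,"hand":10},{"x":0,"y":0,"z":9,"rx":0,"ry":0,"rz":0,"hand":10},{"x":5,"y":0,"z":0,"rx":0,"ry":0,"rz":0,"hand":10},{"x":10,"y":0,"z":0,"rx":0,"ry":0,"rz":0,"hand":10},{"x":10,"y":0,"z":0,"rx":0,"ry":0,"rz":0,"hand":10},{"x":7,"y":0,"z":0,"rx":0,"ry":0,"rz":0,"hand":10}]' 110 | egrep 'clock|eef|contact|rot'

```

```text
clock: 51.65
eef_pos: [467.1, 219.1, 55.1]
tcp_rot: [-3.141, -0.001, -0.17]
contact_force: [-0.1, 0.9, -1.6]
```

It's in, with no resistance. The mouth is on this side. Now I'll push it home.

```bash

python3 -m creep '[{"x":15,"y":0,"z":0,"rx":0,"ry":0,"rz":0,"hand":10},{"x":20,"y":0,"z":0,"rx":0,"ry":0,"rz":0,"hand":10},{"x":15,"y":0,"z":0,"rx":0,"ry":0,"rz":0,"hand":10},{"x":9,"y":0,"z":0,"rx":0,"ry":0,"rz":0,"hand":10},{"x":6,"y":0,"z":0,"rx":0,"ry":0,"rz":0,"hand":10},{"x":3,"y":0,"z":0,"rx":0,"ry":0,"rz":0,"hand":10},{"x":0,"y":0,"z":0,"rx":0,"ry":0,"rz":0,"hand":10}]' 110 | egrep 'clock|eef|contact|rot'

```

```text
clock: 52.52
eef_pos: [532.6, 207.6, 54.5]
tcp_rot: [3.141, 0.0, -0.169]
contact_force: [-0.7, 0.4, -2.3]
```

```bash

python3 -m creep '[{"x":4,"y":0,"z":0,"rx":0,"ry":0,"rz":0,"hand":10},{"x":4,"y":0,"z":0,"rx":0,"ry":0,"rz":0,"hand":10},{"x":3,"y":0,"z":0,"rx":0,"ry":0,"rz":0,"hand":10}]' 110 | egrep 'clock|eef|contact'

```

```text
clock: 52.9
eef_pos: [539.3, 206.3, 53.8]
contact_force: [-22.5, 11.3, 8.3]
```

```bash

python3 -m creep '[{"x":-4,"y":0,"z":0,"rx":0,"ry":0,"rz":0,"hand":24},{"x":0,"y":0,"z":0,"rx":0,"ry":0,"rz":0,"hand":45},{"x":0,"y":0,"z":0,"rx":0,"ry":0,"rz":0,"hand":45},{"x":0,"y":0,"z":0,"rx":0,"ry":0,"rz":0,"hand":45},{"x":0,"y":0,"z":-25,"rx":0,"ry":0,"rz":0,"hand":45},{"x":0,"y":0,"z":-50,"rx":0,"ry":0,"rz":0,"hand":45},{"x":0,"y":0,"z":-50,"rx":0,"ry":0,"rz":0,"hand":45},{"x":-2.8,"y":40,"z":0,"rx":0,"ry":0,"rz":0,"hand":45},{"x":-2.8,"y":55,"z":0,"rx":0,"ry":0,"rz":0,"hand":45},{"x":-2.8,"y":55,"z":0,"rx":0,"ry":0,"rz":0,"hand":45},{"x":-2.8,"y":55,"z":0,"rx":0,"ry":0,"rz":0,"hand":45},{"x":-2.8,"y":55,"z":0,"rx":0,"ry":0,"rz":0,"hand":45},{"x":-2.8,"y":55,"z":0,"rx":0,"ry":0,"rz":0,"hand":45},{"x":-2.8,"y":55,"z":0,"rx":0,"ry":0,"rz":0,"hand":45},{"x":-2.8,"y":40,"z":0,"rx":0,"ry":0,"rz":-0.1,"hand":45},{"x":0,"y":25,"z":0,"rx":0,"ry":0,"rz":-0.097,"hand":45}]' 60 | egrep 'clock|eef|contact|rot|open'
python3 -c "
from h import *
go(442,-223.7,92,0.028)
S=grab_frame('scene');cv2.imwrite('pics/sc.png',S[:,:,::-1])
# spade handle in rack seen?
m=mask(S,(3,130,90),(25,255,255),(330,250,420,320));print('orange px near rack',int((m>0).sum()))
if m.any(): c=blob(m);print(c.mean(0),plane('scene',c.mean(0),92))"

```

```text
clock: 54.9
eef_pos: [446.1, -220.9, 179.8]
tcp_rot: [3.141, -0.0, 0.029]
contact_force: [0.3, -0.8, 0.5]
opening: 0.528
clock 54.9 pos [ 446.1 -220.9  179.8] rot [ 3.141 -0.     0.029] F [ 0.3 -0.8  0.5] grip 0.0 open 45.1
rot first [ 0.    -0.     0.001] then shift [-4.2  2.7 87.8] | shift w/o turning [-4.2  2.7 87.8]
orange px near rack 301
[381.8793  298.44827] [523.75136668 210.68560698  92.        ]
```

```bash

python3 -m creep '[{"x":-4,"y":2.7,"z":35,"rx":0,"ry":0,"rz":0,"hand":45},{"x":0,"y":0,"z":33,"rx":0,"ry":0,"rz":0,"hand":45},{"x":0,"y":0,"z":20,"rx":0,"ry":0,"rz":0,"hand":45},{"x":0,"y":0,"z":0,"rx":0,"ry":0,"rz":0,"hand":8},{"x":0,"y":0,"z":0,"rx":0,"ry":0,"rz":0,"hand":8},{"x":0,"y":0,"z":0,"rx":0,"ry":0,"rz":0,"hand":8},{"x":0,"y":0,"z":0,"rx":0,"ry":0,"rz":0,"hand":8}]' 60 | egrep 'clock|eef|contact|rot|open|grasp'

```

```text
clock: 55.82
eef_pos: [442.5, -225.9, 92.8]
tcp_rot: [3.135, 0.0, 0.029]
contact_force: [-8.9, -28.4, -4.7]
opening: 0.196
grasp_force: 63.3
```

```bash

python3 -m creep '[{"x":1,"y":2.5,"z":-8,"rx":0,"ry":0,"rz":0,"hand":8},{"x":3,"y":0,"z":-18.4,"rx":0,"ry":0,"rz":0,"hand":8},{"x":6.7,"y":0,"z":-25.9,"rx":0,"ry":0,"rz":0,"hand":8},{"x":9.3,"y":0,"z":-25.1,"rx":0,"ry":0,"rz":0,"hand":8},{"x":11.8,"y":0,"z":-24,"rx":0,"ry":0,"rz":0,"hand":8},{"x":14.1,"y":0,"z":-22.8,"rx":0,"ry":0,"rz":0,"hand":8},{"x":0,"y":0,"z":0,"rx":0,"ry":0,"rz":0,"hand":8},{"x":0,"y":0,"z":0,"rx":0,"ry":0,"rz":0,"hand":8}]' 80 | egrep 'clock|eef|contact|rot|open|grasp'
cat > ang.py <<'E'
from h import *
C=np.array([586,-219.7,0]);yaw=np.radians(1.6);ex=np.array([np.cos(yaw),np.sin(yaw),0]);ey=np.array([-ex[1],ex[0],0]);H=C+120*ex+np.array([0,0,100])
def slope(m,off,nm):
    p=np.argwhere(m>0)[:,::-1].astype(np.float32)
    if len(p)<25: print(nm,'few',len(p));return
    P=[]
    for q in p:
        o,d=ray("scene",q);X=o+d*((C+off*ey-o)@ey)/(d@ey)-H; P.append((-(X@ex),X[2]))
    P=np.array(P,np.float32);v=cv2.fitLine(P,cv2.DIST_HUBER,0,.01,.01).ravel();s=(P-v[2:])@v[:2]
    print(nm,len(P),'slope',round(float(np.arctan(v[1]/v[0])),4),'height at x=100',round(float(v[3]+(100-v[2])*v[1]/v[0]),1),'x range',P[:,0].min().round(),P[:,0].max().round())
def run(S,nm):
    h=cv2.cvtColor(S,cv2.COLOR_RGB2HSV);k=np.zeros(h.shape[:2],np.uint8);k[130:300,200:310]=255
    y=cv2.inRange(h,(20,120,80),(34,255,255))&k; r=(cv2.inRange(h,(0,110,50),(7,255,255))|cv2.inRange(h,(168,110,50),(179,255,255)))&k
    slope(y,128,nm+' ptr');slope(r,111,nm+' red')
if __name__=='__main__':
    run(cv2.imread('pics/scene0.png')[:,:,::-1].copy(),'S0')
    S=grab_frame('scene');cv2.imwrite('pics/sd.png',S[:,:,::-1]);run(S,'now')
    s=sense();print(s['clock'],s['eef_pos'].round(1),s['contact_force'].round(1))
E
python3 ang.py
```

```text
clock: 56.82
eef_pos: [490.6, -224.7, 217.0]
tcp_rot: [3.137, -0.004, 0.028]
contact_force: [4.1, -10.5, -9.5]
opening: 0.195
grasp_force: 80.2
S0 ptr 212 slope 0.4967 height at x=100 67.3 x range -5.0 142.0
S0 red 101 slope -0.0249 height at x=100 11.8 x range -15.0 228.0
now ptr 243 slope 0.5086 height at x=100 68.5 x range -5.0 143.0
now red 146 slope 0.5019 height at x=100 69.1 x range -1.0 223.0
56.875 [ 490.6 -224.8  217. ] [  5.9  -8.7 -10.4]
```

```bash

python3 -m creep '[{"x":0,"y":0,"z":0,"rx":0,"ry":0,"rz":0,"hand":8},{"x":0,"y":0,"z":0,"rx":0,"ry":0,"rz":0,"hand":8},{"x":0,"y":0,"z":0,"rx":0,"ry":0,"rz":0,"hand":8}]' 80 | egrep 'clock|eef|contact|grasp'
python3 ang.py | grep -v S0; python3 ang.py | grep -v S0
python3 -c "
from h import *
S=cv2.imread('pics/sd.png')[:,:,::-1].copy()
m=mask(S,(3,130,90),(25,255,255),(330,250,420,320));c=blob(m);print('handle',c.mean(0),plane('scene',c.mean(0),92),rect('scene',S,(3,130,90),(25,255,255),(330,250,420,320),96))"
```

```text
clock: 57.25
eef_pos: [490.5, -224.7, 217.0]
contact_force: [5.4, -9.7, -10.1]
grasp_force: 80.2
now ptr 242 slope 0.5102 height at x=100 68.7 x range -5.0 143.0
now red 152 slope 0.5019 height at x=100 69.1 x range -1.0 198.0
57.3 [ 490.6 -224.7  217. ] [  5.3  -9.4 -10.1]
now ptr 241 slope 0.5029 height at x=100 68.3 x range -5.0 143.0
now red 147 slope 0.5016 height at x=100 69.1 x range -1.0 259.0
57.35 [ 490.6 -224.7  217. ] [  5.6  -9.3 -10.2]
handle [381.84482 298.4655 ] [523.83485092 210.64204508  92.        ] (array([525. , 210.9]), array([23.2, 78. ]), 80.1)
```

```bash
python3 -c "
from rig import *
print(sign_off())"
```

```text
the job is handed in; nothing more can be done
None
```

The job is handed in at about 57 s: the spade is home in the rack's slot and let go, and the lid is held at about 0.50 rad against a pointer reading of 0.50–0.51 in the same pictures. I first tried the rack's closed far side, pushing on it repeatedly (about 40 N at most at the wrist) before finding the mouth. I did not re-check the other things on the counter at the end.

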